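Unbolt the hot die chase with the hook and draw it out

TASK

The die chase in the heater under the wire guard is hot, so work only with the hook. Lift the red-knobbed bolt handle out of its notch, pull the sprung bolt back to its stop and let the handle drop into the second notch so that it stays back, then draw the chase out by its black ball until it is against the front stops, without forcing anything. Leave the hook lying flat on the bench, clear of the heater, and the other things on the bench as they are.

Things in the scene. Friction and masses are not known exactly. Their poses are not given: they have to be found in the camera images.
- heater: Fixed chase heater: grey housing 260 long, 228 wide, 166 mm high, open in front, with a roof of guard wires 30 mm apart (underside z 158 mm). Origin: on the bench below the bolt's axis, midway between the side walls (204 mm apart inside). x points inwards, y left, z up. Hot plate: front face x +10, top z 70. Before it the middle is open down to the floor (z 12); 14 mm rails run along the walls (top z 70).
- mouth (a point): Middle of the heater's open mouth, 90 mm in front of its origin, 85 mm above the bench; axes as the heater. Hands stay outside; only the hook goes in.
- lip (a point): Top edge of the lip between its two notches: x -30, y -50, z 114.5 mm of the heater; axes as the heater. The 8 mm lip stands on the front edge of the bracket that carries the bolt (y -102 to -12, x -34 to +30, underside z 90). It has a lock notch (13 mm wide, at y -32) and a parking notch (11.5 mm wide, at y -67); right of that its top is a ramp falling 20 degrees into the notch.
- bolt (a joint): Slide of the steel bolt (10 mm thick, axis at x 0, z 122 mm of the heater), in m: 0 = shot to the left, in front of the chase's keeper post, so the chase cannot come out; 0.036 = drawn to the right (-y of the heater) against its stop; parked it settles at about 0.033, clear of the post. A spring pushes it back to 0: with drag, drawing it takes about 2.5 N at first and 3.5 N at the stop. It cannot slide while its handle lies in a notch.
- bolt_handle (a joint): Turn of the bolt's handle about the bolt, in rad: 0 = hanging towards the mouth, 22 degrees below level, in a notch; it clears the lip from about 0.3 (5 degrees below level) and lifts to 0.85 at most. A spring presses it down with about 2 N at the knob. It slides with the bolt; with the bolt at its stop it drops into the parking notch.
- bolt_knob (a point): Centre of the red knob (13 mm ball) on the bolt handle, a straight steel arm 8 mm thick; 65 mm from the bolt's axis. Handle down: knob at x -60, z 98 mm of the heater, y -32 with the bolt shot, about y -65 with it parked. Between knob and lip about 18 mm of the arm are free for the hook.
- chase: Loose aluminium chase 130 deep, 200 wide, 12 mm thick, 0.4 to 0.8 kg, with brass dies and an upright keeper post near the middle of its front edge. Origin: centre of its underside; axes as the heater. It slides on the hot plate and rails with 2 mm of play at each side, about 70 mm out, until its front face meets two brass stops on the rails, x -61 mm of the heater.
- chase_ball (a point): Centre of the black pull ball (26 mm) on a level steel stem 8 mm thick in front of the chase, 34 mm before its front face (21 mm of stem are free behind the ball); at y +40, z 76 mm of the heater. With the chase against the front stops it is at x -95 mm of the heater.
- hook_grip (a point): Centre of the hook's wooden handle: 80 long, 24 wide, 26 mm high, flat sides; it lies on the bench, centre 13 mm up. x runs along the hook to its far end, y to its left, z up. A straight 7 mm steel rod goes on along x from the handle. Whole hook 0.2 kg.
- hook_end (a point): Middle of the cross bar at the hook's far end, 155 mm ahead of the handle's centre and 13 mm to its left; axes as the handle's. At the end the 7 mm rod turns left for 26 mm and then up to 20 mm above the bar's axis: seen from the handle the end is a U, open upwards, 19 mm wide inside.
- foil_gold_mid (a point): Mid-height of a standing roll of gold foil, 52 mm in diameter, 108 mm high. A bystander.
- foil_blue_mid (a point): Mid-height of a standing roll of blue foil, 44 mm in diameter, 108 mm high. A bystander.
- type_box: Wooden type box with four compartments, 100 x 140 x 35 mm, open at the top; origin at the centre of its underside. A bystander.
Mind the look-alikes: they are no part of the job. Of the things that look like the part that bears hook_grip, take the one that is farthest from the robot's base at the start.

How it is judged (in metres and radians):
On the way, in this order (a step that is already met when the one before it is completed fails the run):
1. the bolt is drawn back and its handle has dropped into the parking notch (value of joint bolt above 0.028 m and value of joint bolt_handle below 0.12 rad), for 0.2 s.
2. the chase is drawn out against the front stops (all of step 1 and x of chase_ball in the frame of heater below -0.0885 m), for 0.2 s.
At the end, for the whole second after the job is handed in: Bolt drawn back over 28 mm, its handle down in the parking notch (below 0.12 rad); chase within 6.5 mm of the front stops; the hook let go, lying flat (within 0.15 rad) and still on the bench, clear of the heater (handle centre 250 mm before its origin or 140 mm to its side) (all of step 2 and height (world z) of hook_grip below 0.022 m and angle between hook_grip's own z axis and vertical below 0.15 rad and contact force between hook and heater below 0.05 N and not (x of hook_grip in the frame of heater above -0.25 m and y of hook_grip in the frame of heater between -0.14 and 0.14 m) and linear speed of hook below 0.02 m/s); the robot touches nothing.
It fails at once if the gripper or arm touches the hot heater, its guard, the bolt or the chase (contact force between any of the fingers, the arm and heater above 2 N or contact force between any of the fingers, the arm and chase above 2 N).
It fails at once if anything is forced: the hook presses on the heater, bolt or chase with more than 25 N (contact force between hook and heater above 25 N or contact force between hook and chase above 25 N).
It fails at once if a foil roll or the type box is moved more than 20 mm or tipped (distance of any of foil_gold_mid, foil_blue_mid, type_box from where it was at the start of the episode above 0.02 m or angle between any of foil_gold_mid, foil_blue_mid's own z axis and vertical above 0.3 rad).
It also fails if it takes over 72 s, if anything falls off the work surface, if the arm or the gripper's body presses on something with over 40 N, if the wrist force passes 120 N, or if a joint passes its speed limit or range.

ROBOT

A 6-joint arm with a two-finger parallel gripper is mounted at the origin on the work surface. World frame = base frame: x ahead of the robot, y to its left, z up, the work surface at z = 0. Lengths are in mm, angles in rad, forces in N, time in s.
With the tool pointing down it reaches from about 350 to 850 mm from the base axis. Payload 8.1 kg.
Tool frame: the origin (TCP) lies midway between the tips of the shut fingers; the grasp point (between the pads) lies manip.pinch_z behind it (manip.pinch_z is the distance from the TCP to the grasp point, in mm); z points along the fingers, y is the direction in which the jaws open and shut (so a half turn about z gives the same grasp; the last joint's range is limited). The gripper opens to 85 mm and grips with 20 to 120 N. Pads are 22 mm wide; open, the fingers measure 114 mm over their backs; the gripper's body (76 mm by 85 mm) begins 54 mm behind the grasp point. The pads swing forward as they close: fully open they stand 13 mm farther back than shut.
Start: joints at [1.119, 0.13, 1.488, -0, 1.523, -0.085], TCP at [215.157, 560.1, 193.192] pointing down, gripper open.
Joint ranges: [-2.96, 2.96], [-0.89, 2.26], [0.02, 2.5], [-1.34, 4.48], [0, 2.73], [-2.66, 2.66]. Speed limits (rad/s): [2.39, 2.39, 2.79, 3.14, 3.14, 3.14].

INTERFACE

Orientations are given as a rotation vector (axis times angle).
In Python, from station import manip gives the robot as it stands.
- The arm moves only by the shell command python3 -m creep 'ROWS' [OPENING]. ROWS is JSON, a list of rows, each an object with "delta_pos": the shift along the tool's x, y, z in m, a list of three; "turn": the turn about the tool's z in rad. In form: [{"delta_pos": [dx, dy, dz], "turn": turn}, ...]. A call has exactly 5 rows; each row is the pose to reach, as a shift and turn from the pose commanded when the call began, along the tool's axes at that moment; what a row does not reach only later rows make up. A row lasts 1/10 s, in which the tool goes at most 50 mm and 8.59 degrees, less where a joint would pass 70% of its speed; a pose out of reach is approached as far as the arm can. A call with a gripper value outside its range is refused whole. OPENING is the finger opening in m, from 0 to 0.0854, set as the call begins (- or left out, the last holds). The fingers move at their own pace and stop on an object; the grip force is fixed at half the most. Time passes only in rows, so rows that repeat a pose let the fingers close, or fill a call up. It gives the time, the measured TCP pose, the force and the opening at its end, in the units of the state.
- manip.sense(): the state, without advancing time (a new reading comes with each control period).
- manip.capture(name): name is "side" or "top" or "wrist"; returns the picture (480x640x3 uint8, red, green, blue); there is no depth.
- manip.camera_info(name): a dict with "intrinsics" (3x3 intrinsics, pixels), "extrinsics" (4x4, takes a point from world to camera coordinates). Camera axes: x right, y up, looking along -z (the intrinsics and any distortion apply to the point x, -y, -z); pixel columns grow to the right and rows downward; lengths in mm; the calibration is good to about 2 mm. A picture is of the moment at which its call begins: read the wrist's pose just before it. camera_info takes no time and is no camera call; for the wrist camera it gives the pose at the moment of the call.
- manip.finish_job(): hands the job in, once; it reports no verdict.
The state is a dict: "time": time; "q": joint angles; "qvel": joint speeds; "joint_efforts": joint torques, N m; "tcp_pos": TCP position; "tool_rot": TCP orientation; "contact_force": force on the tool from outside, world axes, zero at the start; "ft_torque": the same for the moment, N m; "width": finger opening in mm.
Only numpy, scipy, OpenCV 4.12 (cv2) and the standard library are available. Lean on these libraries where they do the work, as an engineer would, in place of code of your own. Each camera call takes 0.05 s, during which the arm holds its last target.

## Working session

There is one attempt and no reset: what is moved stays moved. The work goes in short steps, Python scripts to look and compute and a shell command to move; the robot and the scene stay as the last step left them, time stands still between calls to the robot, and variables do not carry over. Pictures are saved under pics/ and viewed, and the job is handed in when it is done.

```bash
ls -la; mkdir -p pics; python3 - <<'E'
from station import manip
import cv2
s=manip.sense();print(s, manip.pinch_z)
for n in ["side","top","wrist"]:
    i=manip.camera_info(n);print(n,i)
    cv2.imwrite(f"pics/{n}0.png",manip.capture(n)[:,:,::-1])
E
```

```text
total 12
drwxr-xr-x  3 agent agent 4096 Dec  6 16:38 .
drwxr-xr-x 23 root  root  4096 Dec  6 16:38 ..
drwxr-xr-x  2 agent agent 4096 Dec  6 16:38 pics
{'time': 0.0, 'q': array([ 1.11860749e+00,  1.31155601e-01,  1.48930458e+00,  2.86759635e-06,
        1.52298559e+00, -8.53950104e-02]), 'qvel': array([-0.0009407 , -0.00020608,  0.00067904, -0.00119444,  0.0003921 ,
       -0.00021578]), 'joint_efforts': array([-9.24785854e-05, -5.69379759e+01, -5.00567651e+01, -1.31884908e-04,
        1.43278419e-02,  3.90323805e-05]), 'tcp_pos': array([214.87571044, 559.53423347, 192.13392106]), 'tool_rot': array([-5.72843760e-01, -3.08841988e+00,  2.80470918e-03]), 'contact_force': array([-0.30774951, -0.06839087,  0.60845653]), 'ft_torque': array([-0.01475865, -0.06129491,  0.03266407]), 'width': 85.52992463215743} 18.700000000000003
side {'intrinsics': array([[592.7088504 ,   0.        , 313.86117157],
       [  0.        , 592.7088504 , 234.35987337],
       [  0.        ,   0.        ,   1.        ]]), 'extrinsics': array([[ 8.74791753e-01, -4.84389688e-01,  1.02965942e-02,
        -4.99341975e
[... 624 characters left out ...]
    [-2.10235688e-01, -6.47957256e-03,  9.77629260e-01,
        -1.41266492e+03],
       [ 0.00000000e+00,  0.00000000e+00,  0.00000000e+00,
         1.00000000e+00]])}
wrist {'intrinsics': array([[351.51140764,   0.        , 314.24348949],
       [  0.        , 351.51140764, 236.79490622],
       [  0.        ,   0.        ,   1.        ]]), 'extrinsics': array([[ 3.58059642e-01,  9.33697041e-01, -1.76884168e-03,
        -6.00200758e+02],
       [-8.94452623e-01,  3.42465255e-01, -2.87527483e-01,
         3.77831201e+01],
       [-2.67857793e-01,  1.04534133e-01,  9.57770754e-01,
        -3.79233283e+02],
       [ 0.00000000e+00,  0.00000000e+00,  0.00000000e+00,
         1.00000000e+00]])}
```

View pics/side0.png

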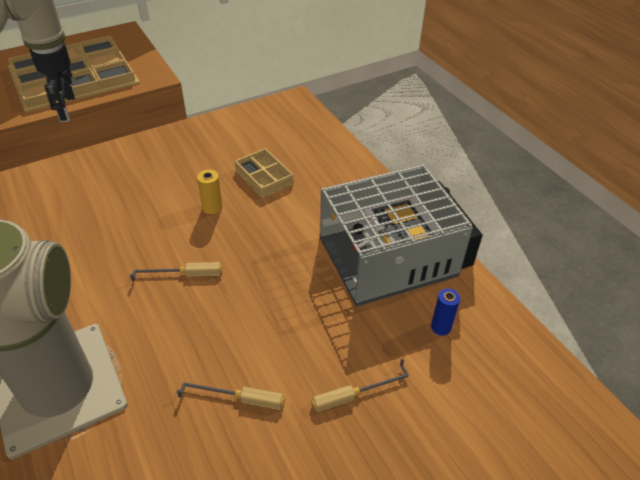

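View pics/top0.png

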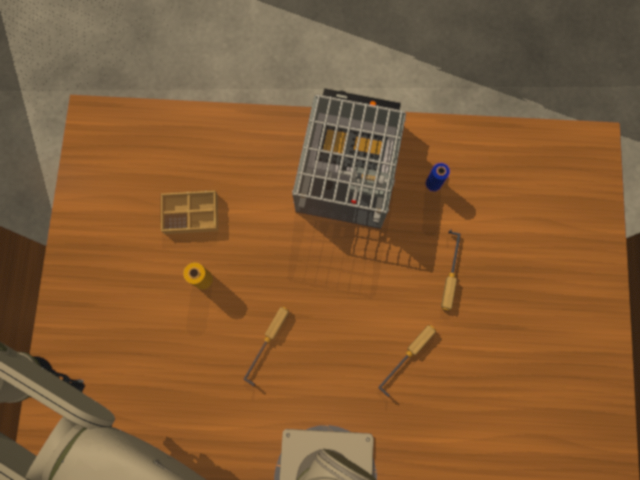

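View pics/wrist0.png

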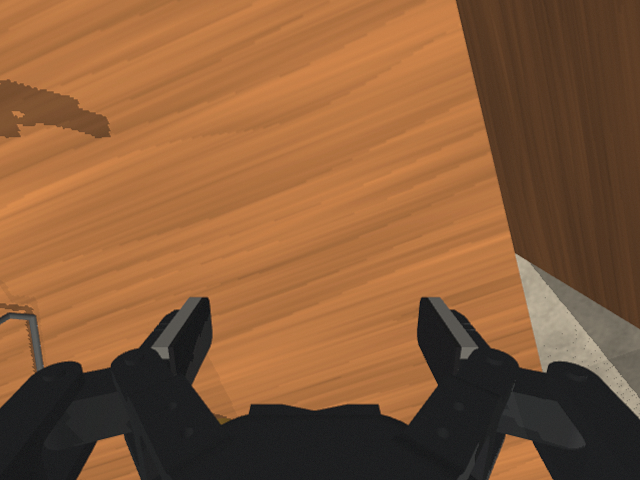

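```bash
cat > h.py <<'E'
import numpy as np, cv2
from station import manip
from scipy.spatial.transform import Rotation as R
def ray(n,u,v,info=None):
    i=info or manip.camera_info(n);K=i['intrinsics'];E=i['extrinsics']
    p=cv2.undistortPoints(np.array([[[u,v]]],float),K,None)[0,0]
    d=E[:3,:3].T@np.array([p[0],-p[1],-1.]);o=-E[:3,:3].T@E[:3,3]
    return o,d
def onz(n,u,v,z,info=None):
    o,d=ray(n,u,v,info);return o+d*(z-o[2])/d[2]
def tri(r1,r2):
    A=[];b=[]
    M=np.zeros((3,3));c=np.zeros(3);
    for o,d in (r1,r2):
        d=d/np.linalg.norm(d);P=np.eye(3)-np.outer(d,d);M+=P;c+=P@o
    x=np.linalg.solve(M,c)
    return x,[np.linalg.norm(np.cross(x-o,d/np.linalg.norm(d))) for o,d in (r1,r2)]
def proj(n,p,info=None):
    i=info or manip.camera_info(n);q=i['extrinsics'][:3,:3]@np.array(p,float)+i['extrinsics'][:3,3]
    q=i['intrinsics']@np.array([q[0],-q[1],-q[2]]);return q[:2]/q[2]
def crop(src,dst,x0,y0,x1,y1,k):
    im=cv2.imread(src)[y0:y1,x0:x1];cv2.imwrite(dst,cv2.resize(im,None,fx=k,fy=k,interpolation=cv2.INTER_CUBIC))
E
python3 - <<'E'
from h import *
for nm,h,e in (("A",(278,323),(248,382)),("B",(422,340),(382,388)),("C",(450,292),(456,235))):
    p=onz("top",*h,13);print(nm,p,np.hypot(p[0],p[1]),onz("top",*e,13))
crop("pics/top0.png","pics/topc.png",285,80,485,230,4)
crop("pics/side0.png","pics/sidec.png",305,155,505,305,4)
crop("pics/top0.png","pics/hookC.png",420,220,490,320,6)
E
```

```text
A [359.0013332  138.23657107  13.        ] 384.6963826412155 [212.67939703 201.16629887  13.        ]
B [ 336.619986   -220.78651588   13.        ] 402.5663927504988 [ 216.0170333  -125.68599612   13.        ]
C [ 459.77915737 -288.96834464   13.        ] 543.0465705184931 [ 607.83702776 -302.97501907   13.        ]
```

View pics/topc.png

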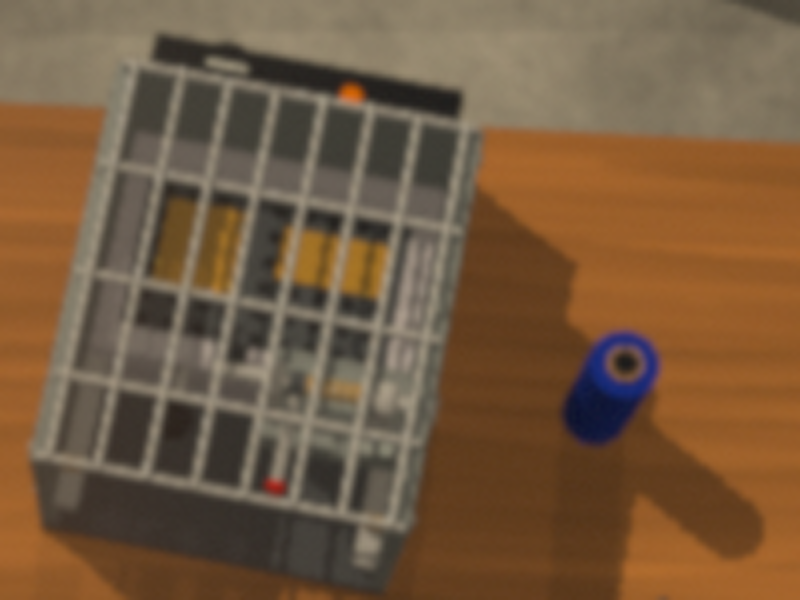

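View pics/sidec.png

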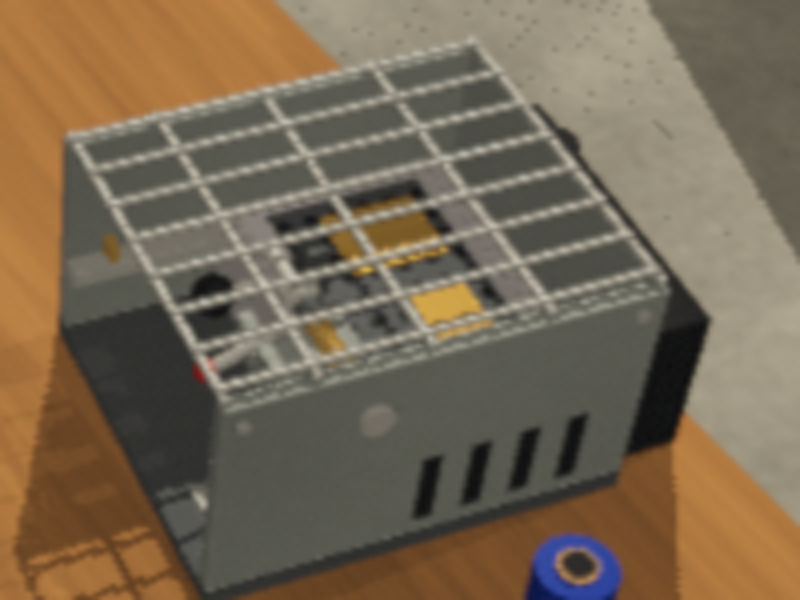

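View pics/hookC.png

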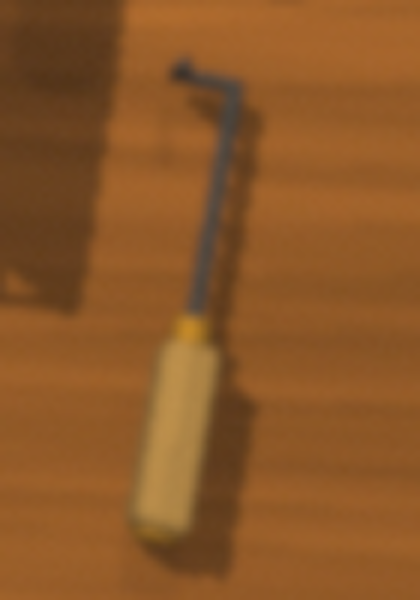

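```bash
python3 - <<'E'
from h import *
c={"BL":(130,66),"BR":(478,130),"FL":(36,455),"FR":(410,522)}
P={k:onz("top",285+u/4,80+v/4,163) for k,(u,v) in c.items()}
print(P)
for a,b in (("FL","FR"),("BL","BR"),("FL","BL"),("FR","BR")):
    d=P[b]-P[a];print(a,b,np.linalg.norm(d),np.degrees(np.arctan2(d[1],d[0])))
s={"FL":(70,137),"FR":(222,403),"BL":(478,42),"BR":(668,282)}
S={k:onz("side",305+u/4,155+v/4,163) for k,(u,v) in s.items()};print(S)
for a,b in (("FL","FR"),("BL","BR"),("FL","BL"),("FR","BR")):
    d=S[b]-S[a];print(a,b,np.linalg.norm(d),np.degrees(np.arctan2(d[1],d[0])))
# knob, ball
img={n:cv2.imread(f"pics/{n}0.png") for n in("top","side")}
def cen(n,f,box):
    x0,y0,x1,y1=box;m=f(img[n][y0:y1,x0:x1].astype(int));y,x=np.nonzero(m);return x.mean()+x0,y.mean()+y0,len(x)
red=lambda i:(i[...,2]>120)&(i[...,1]<60)&(i[...,0]<60)
for n,b in (("top",(330,180,380,215)),("side",(340,230,375,255))):
    r=cen(n,red,b);print(n,r,onz(n,r[0],r[1],98))
E
```

```text
{'BL': array([899.91789421,  69.1983575 , 163.        ]), 'BR': array([ 870.06616346, -143.36008074,  163.        ]), 'FL': array([651.36463253, 110.30066222, 163.        ]), 'FR': array([ 622.8826767 , -110.05772366,  163.        ])}
FL FR 222.19144906525094 -97.36481265870356
BL BR 214.644393112757 -97.99434068451603
FL BL 251.92880610865788 -9.389808700089281
FR BR 249.4167658970848 -7.673100791810714
{'FL': array([649.79923462, 105.96616162, 163.        ]), 'FR': array([ 616.9274678 , -107.01938184,  163.        ]), 'BL': array([903.60080544,  65.86117054, 163.        ]), 'BR': array([ 871.52881839, -145.94987016,  163.        ])}
FL FR 215.50729634230802 -98.77369041230205
BL BR 214.22541706382697 -98.61020212786077
FL BL 256.95067164689806 -8.979467478581274
FR BR 257.5605378225523 -8.693624554401621
top (np.float64(353.3333333333333), np.float64(201.33333333333334), 9) [658.9653613  -31.98308315  98.        ]
side (np.float64(nan), np.float64(nan), 0) [nan nan nan]<stdin>:14: RuntimeWarning: Mean of empty slice.
  ret = ret.dtype.type(ret / rcount)
```

```bash
python3 - <<'E'
from h import *
f=lambda u,v,z:onz("top",420+u/6,220+v/6,z)
a=f(195,315,13);b=f(236,85,13);t=f(182,72,33);h=f(177,440,26)
d=b-a;print(a,b,np.linalg.norm(d),np.degrees(np.arctan2(d[1],d[0])),t,h)
im=cv2.imread("pics/top0.png");hsv=cv2.cvtColor(im,cv2.COLOR_BGR2HSV)
s=manip.sense();M=R.from_rotvec(s['tool_rot']).as_matrix();print(M)
E=manip.camera_info("wrist")['extrinsics'];o=-E[:3,:3].T@E[:3,3];print("cam in tool",M.T@(o-s['tcp_pos']),(M.T@E[:3,:3].T))
E
```

```text
[ 509.80994437 -294.83043142   13.        ] [ 610.50609244 -311.53320112   13.        ] 102.07201748068944 -9.41807042202779 [ 610.22427984 -284.15882896   33.        ] [ 454.64977673 -285.03712593   26.        ]
[[-9.33504852e-01  3.58564194e-01 -6.40576230e-04]
 [ 3.58564739e-01  9.33503987e-01 -1.27855370e-03]
 [ 1.39536887e-04 -1.42322413e-03 -9.99998977e-01]]
cam in tool [  73.14482489    1.08065987 -180.76316949] [[ 5.40114828e-04  9.57726017e-01  2.87681394e-01]
 [ 9.99999848e-01 -5.49337974e-04 -4.86631263e-05]
 [ 1.11428372e-04  2.87681377e-01 -9.57726168e-01]]
```

```bash
python3 -m creep '[{"delta_pos":[-0.0267,-0.0351,0],"turn":0},{"delta_pos":[-0.0534,-0.0702,0],"turn":0},{"delta_pos":[-0.0801,-0.1053,0],"turn":0},{"delta_pos":[-0.1068,-0.1404,0],"turn":0},{"delta_pos":[-0.1336,-0.1755,0],"turn":0}]'
python3 -m creep '[{"delta_pos":[-0.0267,-0.0351,0],"turn":0},{"delta_pos":[-0.0534,-0.0702,0],"turn":0},{"delta_pos":[-0.0801,-0.1053,0],"turn":0},{"delta_pos":[-0.1068,-0.1404,0],"turn":0},{"delta_pos":[-0.1336,-0.1755,0],"turn":0}]'
python3 -m creep '[{"delta_pos":[-0.0267,-0.0351,0],"turn":0},{"delta_pos":[-0.0534,-0.0702,0],"turn":0},{"delta_pos":[-0.0801,-0.1053,0],"turn":0},{"delta_pos":[-0.1068,-0.1404,0],"turn":0},{"delta_pos":[-0.1336,-0.1755,0],"turn":0}]'
python3 -m creep '[{"delta_pos":[-0.0267,-0.0351,0],"turn":-0.05},{"delta_pos":[-0.0534,-0.0702,0],"turn":-0.1},{"delta_pos":[-0.0801,-0.1053,0],"turn":-0.15},{"delta_pos":[-0.1068,-0.1404,0],"turn":-0.2},{"delta_pos":[-0.1336,-0.1755,0],"turn":-0.202}]'
```

```text
time: 0.65
tcp_pos: [276.9, 346.6, 192.8]
tool_rot: [-0.572, -3.089, 0.001]
contact_force: [1.3, 0.6, 0.3]
width: 85.6
time: 1.15
tcp_pos: [338.7, 135.0, 193.1]
tool_rot: [0.572, 3.089, 0.0]
contact_force: [1.2, 0.3, 0.2]
width: 85.5
time: 1.65
tcp_pos: [400.5, -77.1, 193.2]
tool_rot: [0.573, 3.088, 0.0]
contact_force: [0.6, -0.0, -0.9]
width: 85.6
time: 2.15
tcp_pos: [462.3, -288.7, 192.8]
tool_rot: [-0.256, -3.131, -0.0]
contact_force: [0.3, 1.4, 0.4]
width: 85.5
```

```bash
python3 - <<'E'
from h import *
for n in ["side","wrist"]:
    print(n,manip.sense()['time']); i=manip.camera_info(n); np.save(f"pics/{n}1.npy",i['extrinsics'])
    cv2.imwrite(f"pics/{n}1.png",manip.capture(n)[:,:,::-1])
E
```

```text
side 2.15
wrist 2.2
```

View pics/wrist1.png

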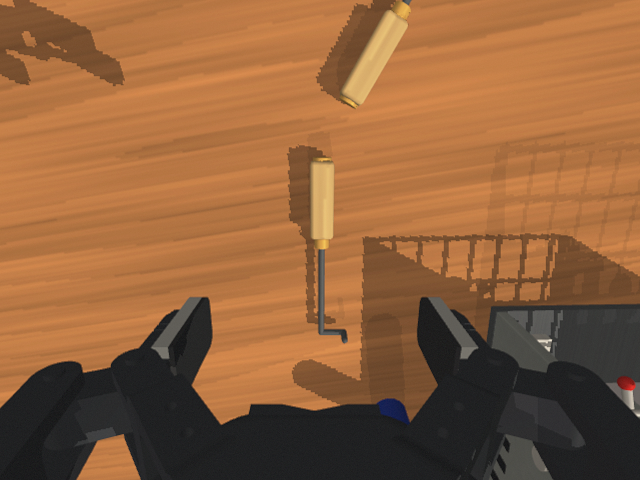

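View pics/side1.png

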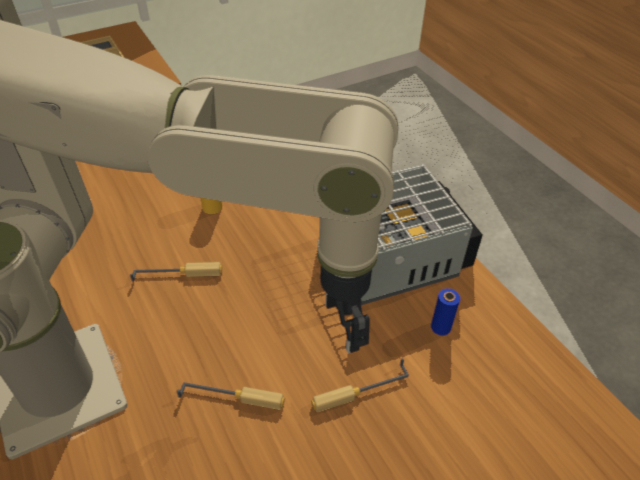

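```bash
python3 - <<'E'
from h import *
i=manip.camera_info("wrist");i['extrinsics']=np.load("pics/wrist1.npy")
f=lambda u,v,z:onz("wrist",u,v,z,i)
for nm,u,v,z in (("tail",322,161,20),("front",322,238,26),("collar end",321.5,247,13),("corner",321,332,13),("prongtop",344,340,33),("barleft",345,333,13),("knob",627,383,98),("handle sides L",310.5,200,26),("R",334.5,200,26)):
    print(nm,f(u,v,z).round(1))
a=f(321.8,247,13);b=f(320.8,332,13);d=b-a;print(np.degrees(np.arctan2(d[1],d[0])))
print(manip.sense()['tcp_pos'],R.from_rotvec(manip.sense()['tool_rot']).as_matrix()[:,:2])
crop("pics/wrist1.png","pics/w1c.png",260,140,400,360,3)
E
```

```text
tail [ 419.5 -278.5   20. ]
front [ 495.7 -290.9   26. ]
collar end [ 509.5 -293.5   13. ]
corner [ 612.  -310.6   13. ]
prongtop [ 613.8 -285.5   33. ]
barleft [ 617.9 -283.3   13. ]
knob [659.3 -32.1  98. ]
handle sides L [ 454.7 -295.9   26. ]
R [ 458.7 -272.3   26. ]
-9.81604449672202
[ 461.89888544 -291.00548658  191.27336148] [[-9.85850616e-01  1.67610001e-01]
 [ 1.67609908e-01  9.85853368e-01]
 [ 2.34108134e-03 -1.57881789e-04]]
```

View pics/w1c.png

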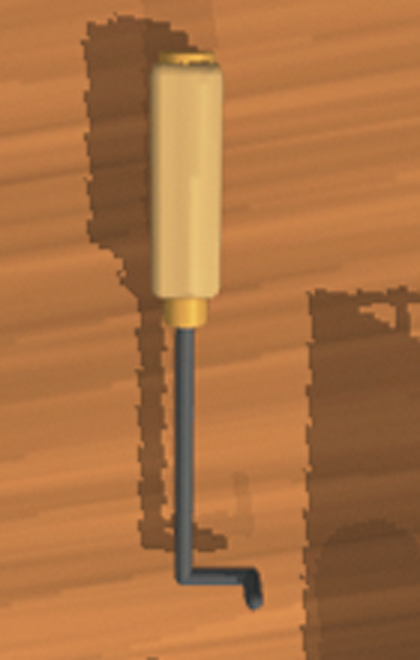

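```bash
python3 -m creep '[{"delta_pos":[0,0.002,0.03],"turn":0},{"delta_pos":[0,0.002,0.07],"turn":0},{"delta_pos":[0,0.002,0.11],"turn":0},{"delta_pos":[0,0.002,0.13],"turn":0},{"delta_pos":[0,0.002,0.13],"turn":0}]' 0.06
python3 - <<'E'
from h import *
s=manip.sense();print(s['tcp_pos'],R.from_rotvec(s['tool_rot']).as_matrix()[:,:2])
cv2.imwrite("pics/wrist2.png",manip.capture("wrist")[:,:,::-1]);print(manip.sense()['tcp_pos'])
E
```

```text
time: 2.75
tcp_pos: [459.6, -282.2, 59.0]
tool_rot: [-0.258, -3.124, -0.007]
contact_force: [-0.1, 0.7, 0.5]
width: 60.0
[ 459.64623091 -282.17100027   58.97175056] [[-0.98646006  0.16388466]
 [ 0.16385611  0.98647224]
 [ 0.00690775  0.00378746]]
[ 461.2180935  -283.41782577   61.67055071]
```

View pics/wrist2.png

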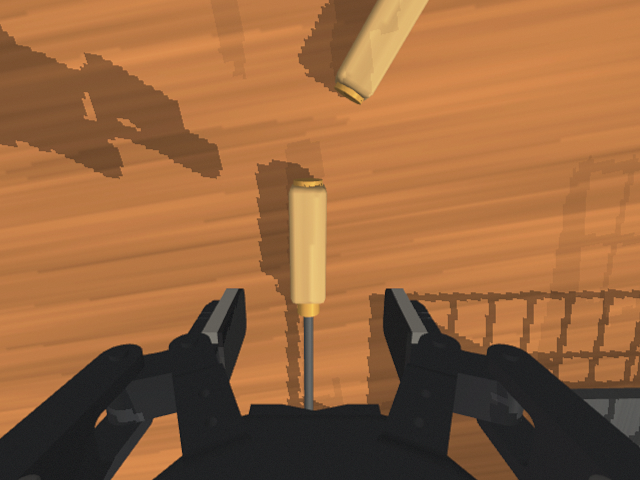

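```bash
python3 -m creep '[{"delta_pos":[0,-0.001,0.02],"turn":0},{"delta_pos":[0,-0.0015,0.04],"turn":0},{"delta_pos":[0,-0.0015,0.052],"turn":0},{"delta_pos":[0,-0.0015,0.058],"turn":0},{"delta_pos":[0,-0.0015,0.058],"turn":0}]' 0.06
python3 -m creep '[{"delta_pos":[0,0,0],"turn":0},{"delta_pos":[0,0,0],"turn":0},{"delta_pos":[0,0,0],"turn":0},{"delta_pos":[0,0,0],"turn":0},{"delta_pos":[0,0,0],"turn":0}]' 0.0
python3 -m creep '[{"delta_pos":[0,0,0],"turn":0},{"delta_pos":[0,0,0],"turn":0},{"delta_pos":[0,0,0],"turn":0},{"delta_pos":[0,0,0],"turn":0},{"delta_pos":[0,0,0],"turn":0}]'
python3 - <<'E'
from h import *
s=manip.sense();print(s)
cv2.imwrite("pics/wrist3.png",manip.capture("wrist")[:,:,::-1]);print(manip.sense()['tcp_pos'])
E
```

```text
time: 3.3
tcp_pos: [462.5, -286.3, 5.5]
tool_rot: [-0.258, -3.131, 0.0]
contact_force: [-0.4, -0.7, 0.5]
width: 60.3
time: 3.8
tcp_pos: [462.5, -286.5, 5.5]
tool_rot: [0.259, 3.131, -0.0]
contact_force: [-0.7, 0.3, 0.1]
width: -0.2
time: 4.3
tcp_pos: [462.3, -286.3, 5.2]
tool_rot: [-0.259, -3.131, -0.0]
contact_force: [1.3, -0.4, -0.1]
width: 0.1
{'time': 4.3, 'q': array([-6.48841924e-01,  1.55275065e-01,  1.82059961e+00,  4.47854003e-06,
        1.16580588e+00, -2.05484029e+00]), 'qvel': array([-0.00072133, -0.0021296 ,  0.00221587, -0.00114592, -0.00179012,
       -0.00103866]), 'joint_efforts': array([-4.52824352e-04, -5.22581649e+01, -4.41164124e+01, -7.04695358e-04,
        1.87179619e-03,  4.89562183e-05]), 'tcp_pos': array([ 462.3061159 , -286.34270433,    5.15473461]), 'tool_rot': array([-2.58568035e-01, -3.13086168e+00, -7.95452778e-05]), 'contact_force': array([ 1.30564605, -0.36544448, -0.06050586]), 'ft_torque': array([ 0.01466711, -0.00862097, -0.02692597]), 'width': 0.07234357984267506}
[ 462.31873978 -286.33732046    5.16979793]
```

View pics/wrist3.png

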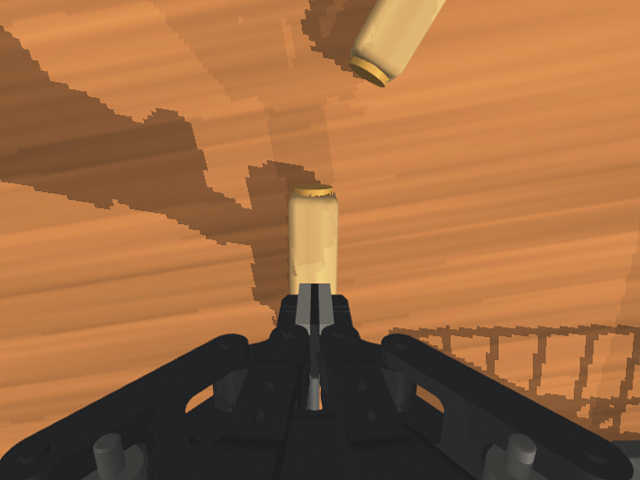

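```bash
python3 - <<'E'
from h import *
s=manip.sense();t=s['tcp_pos'];M=R.from_rotvec(s['tool_rot']).as_matrix()
for d in (0,-18.7,-40):print(proj("wrist",t+M@np.array([0,0,d])),proj("side",t+M@np.array([0,0,d])))
for u,v,z in((314,192,20),(289,200,26),(337,200,26),(289,280,26)):print(onz("wrist",u,v,z))
for n in("side","top"):cv2.imwrite(f"pics/{n}3.png",manip.capture(n)[:,:,::-1])
crop("pics/side3.png","pics/side3c.png",290,230,490,430,4)
crop("pics/top3.png","pics/top3c.png",400,210,500,330,6)
E
```

```text
[312.33360513 269.15014162] [336.61260457 399.66782468]
[312.1345914  283.16940848] [336.9828273  394.72677153]
[311.85217341 303.06398084] [337.41531223 388.9547568 ]
[ 417.76660026 -278.00248706   20.        ]
[ 418.55561661 -289.80206512   26.        ]
[ 422.16926373 -267.98893563   26.        ]
[ 457.83471606 -297.14632777   26.        ]
```

View pics/side3c.png

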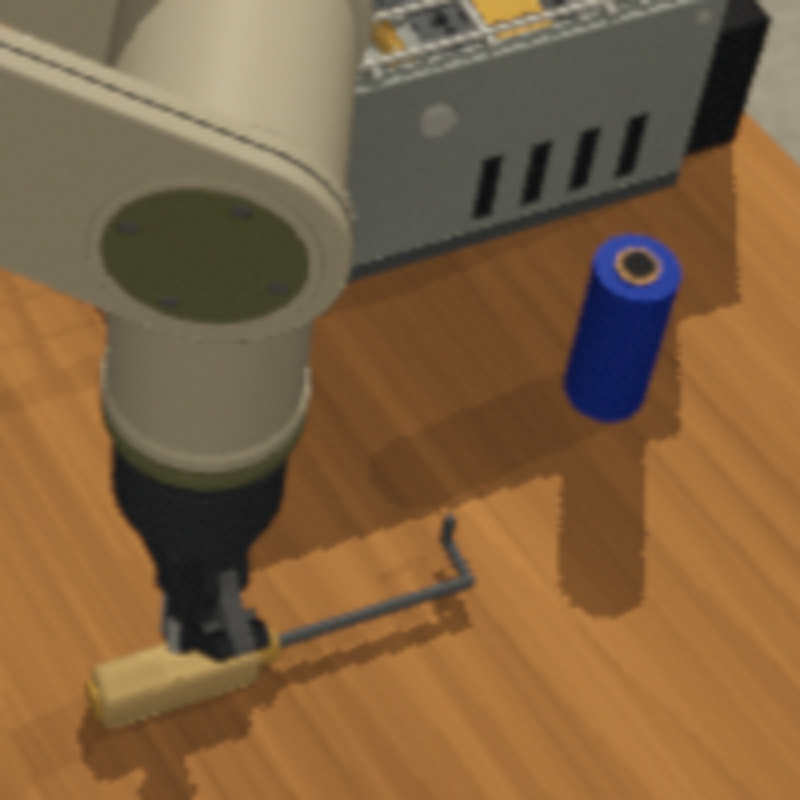

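View pics/top3c.png

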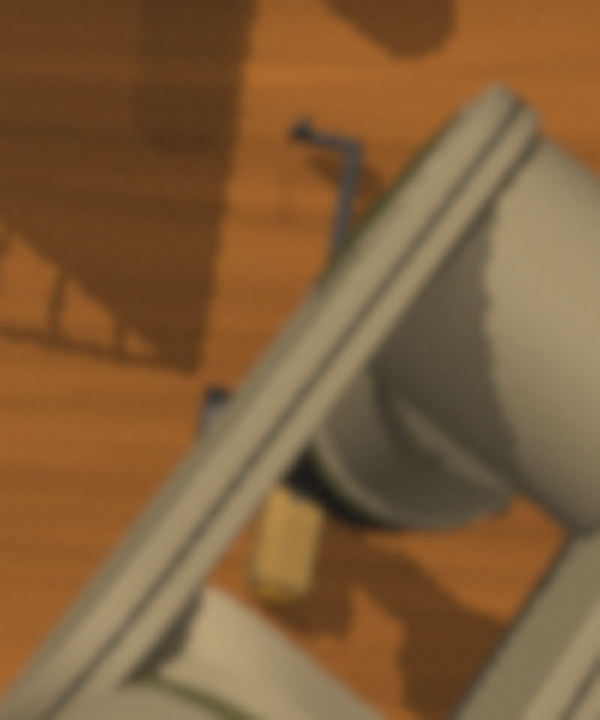

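```bash
python3 - <<'E'
from h import *
for d in (0,20,40,60):print(proj("side",[462,-289,192+d]),proj("top",[462,-289,192+d]), proj("side",[215,560,192+d]))
crop("pics/side1.png","pics/side1c.png",300,250,400,370,6)
crop("pics/side0.png","pics/side0c.png",20,50,120,140,6)
E
```

```text
[341.38370569 345.67760529] [466.92253151 281.33358184] [ 74.92925798 127.70998223]
[341.90135955 338.89630841] [469.09342798 280.07609844] [ 72.62798934 120.80938543]
[342.43407874 331.91765477] [471.33058979 278.78023108] [ 70.28027855 113.76952698]
[342.98253065 324.73290158] [473.63709804 277.44419508] [ 67.88470541 106.58614823]
```

View pics/side1c.png

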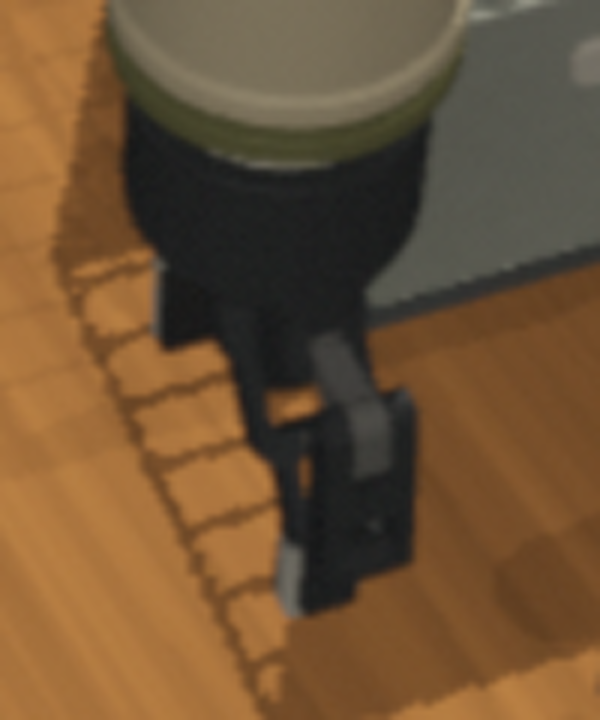

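View pics/side0c.png

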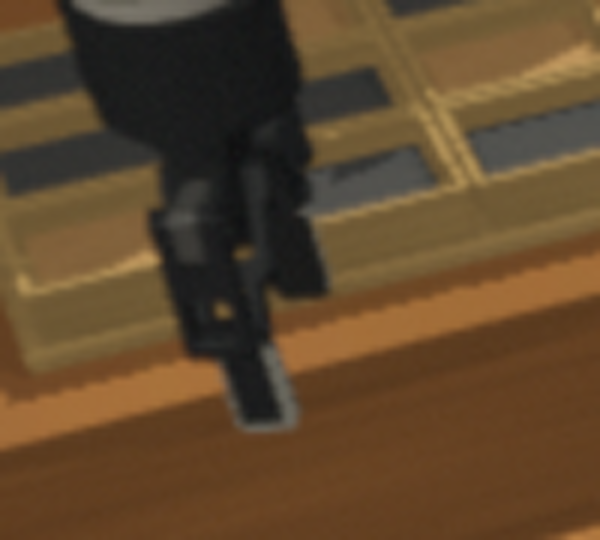

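```bash
python3 - <<'E'
from h import *
s=manip.sense();M=R.from_rotvec(s['tool_rot']).as_matrix()
t=np.array([462,-289,192.])
for y in(-57,-43,0,43,57):
  for z in (0,-13,-32):
    print(y,z,(proj("side",t+M@np.array([0,y,z]))-[300,250])*6)
E
```

```text
-57 0 [324.57988543 740.74770559]
-57 -13 [327.4016649  715.00981448]
-57 -32 [331.62505486 676.48761531]
-43 0 [305.30268917 698.62313835]
-43 -13 [307.91357485 672.72796468]
-43 -32 [311.82043147 633.9791478 ]
0 0 [248.30223416 574.06563173]
0 -13 [250.31023773 547.75031725]
0 -32 [253.31294497 508.39919912]
43 0 [194.42125922 456.3248191 ]
43 -13 [195.88781033 429.67405147]
43 -32 [198.07945791 389.84653372]
57 0 [177.50931687 419.36880936]
57 -13 [178.81161402 392.62510694]
57 -32 [180.75741013 352.66664441]
```

```bash
python3 -m creep '[{"delta_pos":[0,0,0],"turn":0},{"delta_pos":[0,0,0],"turn":0},{"delta_pos":[0,0,0.004],"turn":0},{"delta_pos":[0,0,0.010],"turn":0},{"delta_pos":[0,0,0.015],"turn":0}]' 0.055
python3 - <<'E'
from h import *
for n in("side","wrist"):cv2.imwrite(f"pics/{n}4.png",manip.capture(n)[:,:,::-1])
print(manip.sense()['tcp_pos'],manip.sense()['contact_force'])
crop("pics/side4.png","pics/side4c.png",310,330,420,430,6)
E
```

```text
time: 4.95
tcp_pos: [462.1, -286.1, -10.6]
tool_rot: [-0.259, -3.13, -0.001]
contact_force: [-0.2, -0.2, -0.0]
width: 55.2
[ 461.37379429 -285.688377    -11.22839325] [-0.24613051  1.70654998  0.36481017]
```

View pics/side4c.png

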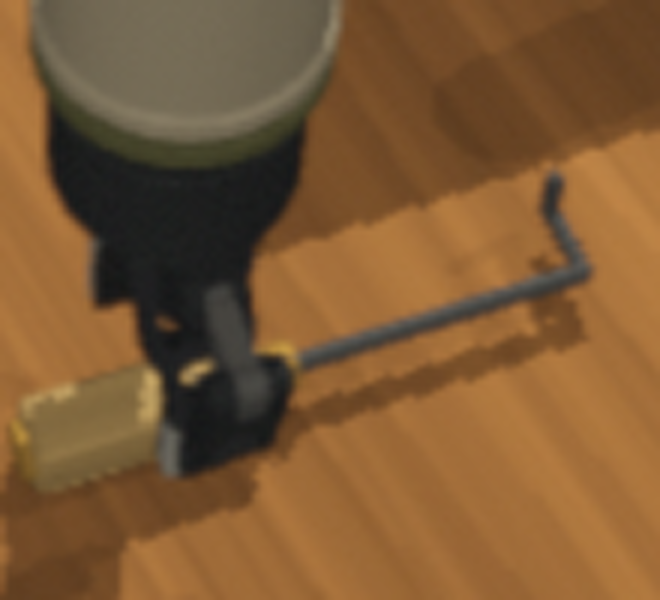

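View pics/wrist4.png

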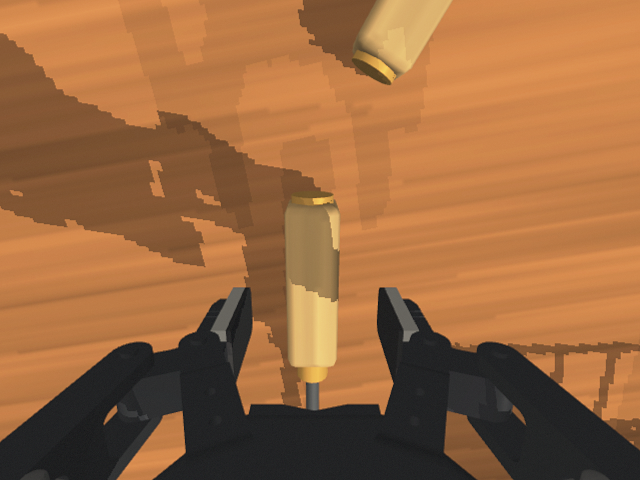

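```bash
python3 -m creep '[{"delta_pos":[0,0,0.005],"turn":0},{"delta_pos":[0,0,0.010],"turn":0},{"delta_pos":[0,0,0.014],"turn":0},{"delta_pos":[0,0,0.018],"turn":0},{"delta_pos":[0,0,0.018],"turn":0}]'
python3 - <<'E'
from h import *
for n in("side","wrist"):cv2.imwrite(f"pics/{n}5.png",manip.capture(n)[:,:,::-1])
s=manip.sense();print(s['tcp_pos'],s['contact_force'])
crop("pics/side5.png","pics/side5c.png",310,330,420,430,6)
E
```

```text
time: 5.55
tcp_pos: [461.8, -286.0, -28.6]
tool_rot: [-0.258, -3.13, -0.001]
contact_force: [0.7, -0.2, 0.3]
width: 54.8
[ 462.27469681 -286.31733878  -27.90094768] [-0.22063261  0.52894707  0.11190986]
```

View pics/side5c.png

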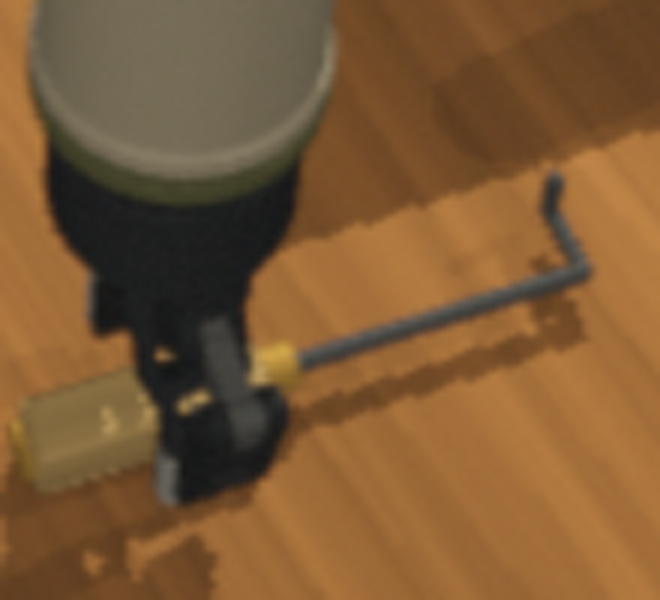

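View pics/wrist5.png

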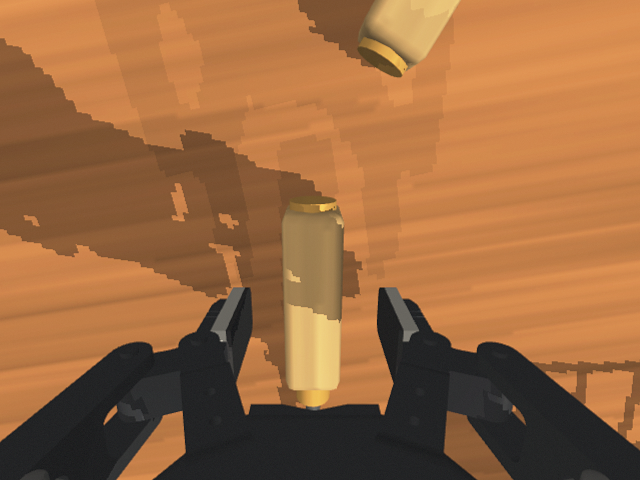

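```bash
python3 -m creep '[{"delta_pos":[0,0,0.003],"turn":0},{"delta_pos":[0,0,0.006],"turn":0},{"delta_pos":[0,0,0.009],"turn":0},{"delta_pos":[0,0,0.009],"turn":0},{"delta_pos":[0,0,0.009],"turn":0}]' 
python3 -m creep '[{"delta_pos":[0,0,0],"turn":0},{"delta_pos":[0,0,0],"turn":0},{"delta_pos":[0,0,0],"turn":0},{"delta_pos":[0,0,0],"turn":0},{"delta_pos":[0,0,0],"turn":0}]' 0.0
python3 -m creep '[{"delta_pos":[0,0,0],"turn":0},{"delta_pos":[0,0,0],"turn":0},{"delta_pos":[0,0,0],"turn":0},{"delta_pos":[0,0,0],"turn":0},{"delta_pos":[0,0,0],"turn":0}]'
```

```text
time: 6.15
tcp_pos: [462.2, -286.2, -37.0]
tool_rot: [-0.259, -3.131, -0.0]
contact_force: [0.1, -0.1, -0.7]
width: 55.0
time: 6.65
tcp_pos: [462.6, -286.6, -36.4]
tool_rot: [0.259, 3.13, -0.001]
contact_force: [-0.6, -0.3, 3.5]
width: 22.9
time: 7.15
tcp_pos: [462.6, -286.6, -36.4]
tool_rot: [0.259, 3.13, -0.001]
contact_force: [-1.1, -0.5, 5.2]
width: 22.8
```

```bash
python3 -m creep '[{"delta_pos":[0,0,-0.005],"turn":0},{"delta_pos":[0,0,-0.02],"turn":0},{"delta_pos":[0,0,-0.04],"turn":0},{"delta_pos":[0,0,-0.06],"turn":0},{"delta_pos":[0,0,-0.06],"turn":0}]' 
python3 - <<'E'
from h import *
for n in("side","wrist","top"):cv2.imwrite(f"pics/{n}6.png",manip.capture(n)[:,:,::-1])
s=manip.sense();print(s['tcp_pos'],s['contact_force'],s['width'])
crop("pics/side6.png","pics/side6c.png",310,200,510,350,4)
E
```

```text
time: 7.65
tcp_pos: [464.6, -288.0, 27.1]
tool_rot: [0.258, 3.126, -0.005]
contact_force: [1.2, -0.9, -1.7]
width: 23.0
[ 461.94170916 -286.05860763   22.6655621 ] [ 0.18454932 -0.09437468 -2.67716185] 23.03806538122363
```

View pics/side6.png

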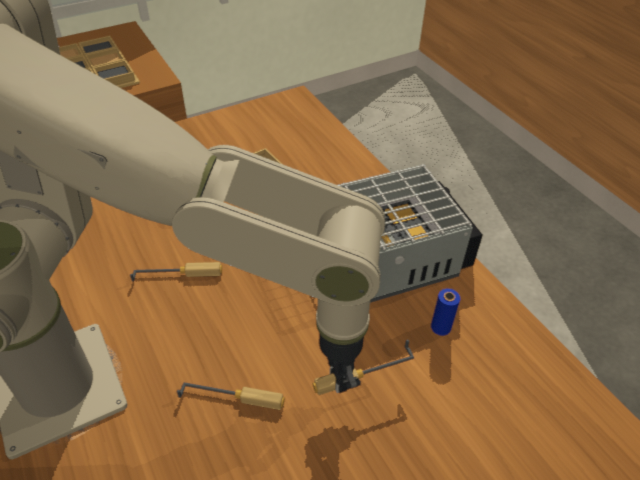

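View pics/wrist6.png

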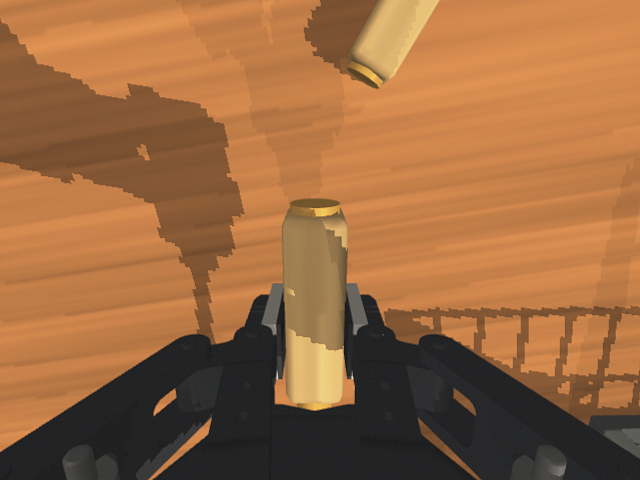

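View pics/top6.png

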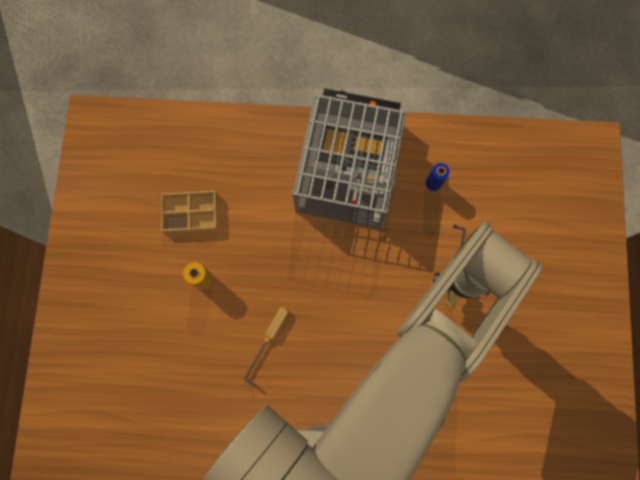

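```bash
cat >> h.py <<'E'
YAW=np.radians(-8.7); RH=np.array([[np.cos(YAW),-np.sin(YAW)],[np.sin(YAW),np.cos(YAW)]])
O=np.array([659.2,-32.05])-RH@np.array([-60,-32])
def h2w(x,y): return O+RH@np.array([x,y])
def w2h(p): return RH.T@(np.array(p[:2])-O)
E
python3 - <<'E'
from h import *
print("O",O)
p=onz("side",305+212/4,155+296/4,76);print("ball",p,w2h(p))
i=manip.camera_info("wrist");i['extrinsics']=np.load("pics/wrist1.npy")
for z,c in ((163,((36,455),(410,522),(130,66),(478,130))),):
  for u,v in c: print(w2h(onz("top",285+u/4,80+v/4,z)))
for u,v in ((70,137),(222,403),(478,42),(668,282)): print("s",w2h(onz("side",305+u/4,155+v/4,163)))
# bottom corners side
for u,v in ((62,328),(205,597),(615,485)): print("b",w2h(onz("side",305+u/4,155+v/4,3)))
print("wrist corner FR roof?",w2h(onz("wrist",490,306,163,i)))
crop("pics/wrist1.png","pics/w1h.png",430,290,640,480,3.8)
E
```

```text
O [723.34997946  -9.49384484]
ball [704.11162196  31.77278888  76.        ] [-25.25902364  37.88180542]
[-89.27729078 107.52757528]
[ -84.0999398  -114.60354607]
[162.63325727 104.49456856]
[ 165.27676762 -110.1335455 ]
s [-90.16903693 103.00616456]
s [ -90.44620947 -112.50095354]
s [166.77857814 101.75285983]
s [ 167.11432675 -112.47229413]
b [-89.52463916 109.1696966 ]
b [ -88.64984641 -111.46214619]
b [ 166.16454575 -116.87425041]
wrist corner FR roof? [-175.63409467 -204.51608001]
```

View pics/w1h.png

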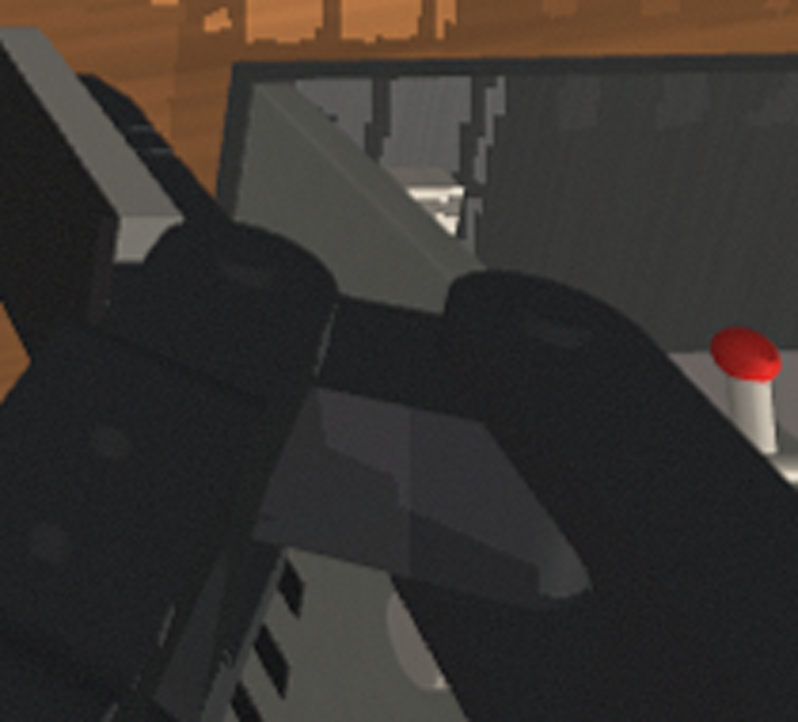

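```bash
python3 - <<'E'
from h import *
c=np.array([610.2,-310.8,72.5]);l=np.array([.1642,.9864,0])
for n in("side","top"):
    print(n,"corner",proj(n,c),"barleft",proj(n,c+26*l),"prongtop",proj(n,c+26*l+[0,0,20]))
crop("pics/side6.png","pics/side6c.png",300,330,430,430,6)
crop("pics/top6.png","pics/top6c.png",420,210,520,310,6)
E
```

```text
side corner [411.24723772 358.37181178] barleft [405.30601448 347.47377855] prongtop [406.56295317 341.55436174]
top corner [464.45762192 229.08802549] barleft [454.11107926 226.85641093] prongtop [455.88616404 224.99328402]
```

View pics/side6c.png

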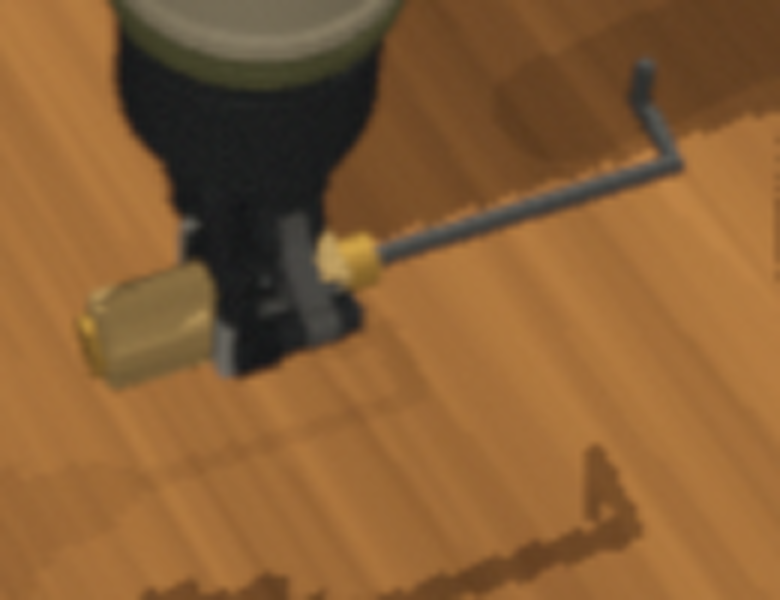

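View pics/top6c.png

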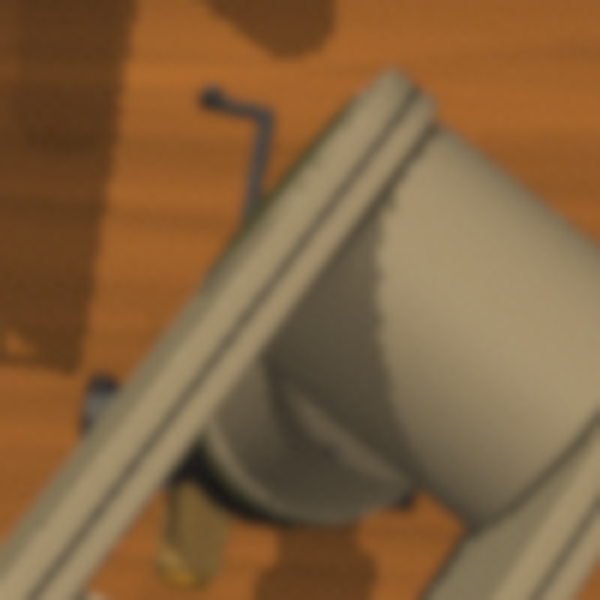

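```bash
cat >> h.py <<'E'
def go(xb,rody,zb,cmd,yaw_tool=-9.45,L=150.3,dz=49.8):
    """tool-frame shift (mm) from commanded TCP cmd (world) to put bar at heater x xb, rod at heater y rody, bar z"""
    t=np.r_[h2w(xb-L,rody),zb-dz];d=t-np.array(cmd)
    a=np.radians(yaw_tool);f=np.array([np.cos(a),np.sin(a)]);l=np.array([-f[1],f[0]])
    return t.round(1),np.array([-f@d[:2],l@d[:2],-d[2]]).round(1)
E
python3 - <<'E'
from h import *
print(w2h([610,-311]),w2h([462.2,-286.4]))
print(onz("top",440,170,108), h2w(-90,-114))
print(go(-124,-47.5,66,[462.2,-286.5,23.2]))
print(go(-44,-47.5,66,[462.2,-286.5,23.2]))
E
```

```text
[ -66.43969342 -315.18240208] [-216.26010607 -313.2218017 ]
[ 747.95887658 -241.55374643  108.        ] [ 617.14179614 -108.56867411]
(array([445. , -15. ,  16.2]), array([ 61.5, 265. ,   7. ]))
(array([524.1, -27.1,  16.2]), array([-18.5, 266.1,   7. ]))
```

```bash
python3 -m creep '[{"delta_pos":[0.02,0.015,0],"turn":0},{"delta_pos":[0.04,0.04,0],"turn":0},{"delta_pos":[0.055,0.07,0],"turn":0},{"delta_pos":[0.0615,0.1,0],"turn":0},{"delta_pos":[0.0615,0.13,0],"turn":0}]' 
python3 -m creep '[{"delta_pos":[0,0.03,0],"turn":-0.005},{"delta_pos":[0,0.065,0.003],"turn":-0.01},{"delta_pos":[0,0.1,0.007],"turn":-0.013},{"delta_pos":[0,0.125,0.007],"turn":-0.013},{"delta_pos":[0,0.135,0.007],"turn":-0.013}]' 
python3 -m creep '[{"delta_pos":[0,0,0],"turn":0},{"delta_pos":[0,0,0],"turn":0},{"delta_pos":[0,0,0],"turn":0},{"delta_pos":[0,0,0],"turn":0},{"delta_pos":[0,0,0],"turn":0}]' 
python3 - <<'E'
from h import *
for n in("side","wrist","top"):cv2.imwrite(f"pics/{n}7.png",manip.capture(n)[:,:,::-1])
s=manip.sense();print(s['time'],s['tcp_pos'],w2h(s['tcp_pos']),s['contact_force'],R.from_rotvec(s['tool_rot']).as_matrix()[:,1])
crop("pics/side7.png","pics/side7c.png",260,180,420,300,5)
E
```

```text
time: 8.3
tcp_pos: [420.7, -146.3, 21.4]
tool_rot: [-0.26, -3.128, -0.002]
contact_force: [-0.2, -1.3, -2.1]
width: 23.0
time: 8.8
tcp_pos: [443.8, -12.6, 14.7]
tool_rot: [-0.235, -3.13, -0.001]
contact_force: [0.0, -1.0, -2.4]
width: 22.5
time: 9.3
tcp_pos: [445.1, -15.6, 16.2]
tool_rot: [0.24, 3.132, -0.0]
contact_force: [-1.2, -0.4, -2.6]
width: 22.8
9.45 [445.15001628 -15.21893702  16.2463263 ] [-274.13298077  -47.73997325] [ 0.13683983  0.47185067 -2.56371009] [ 1.51813809e-01  9.88409109e-01 -3.91546930e-05]
```

View pics/side7.png

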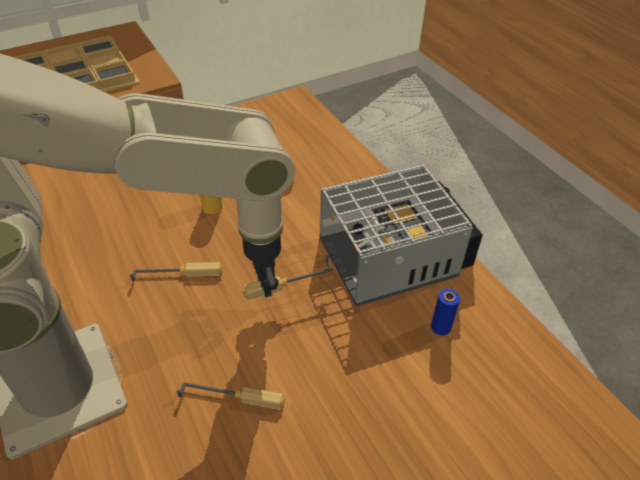

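View pics/top7.png

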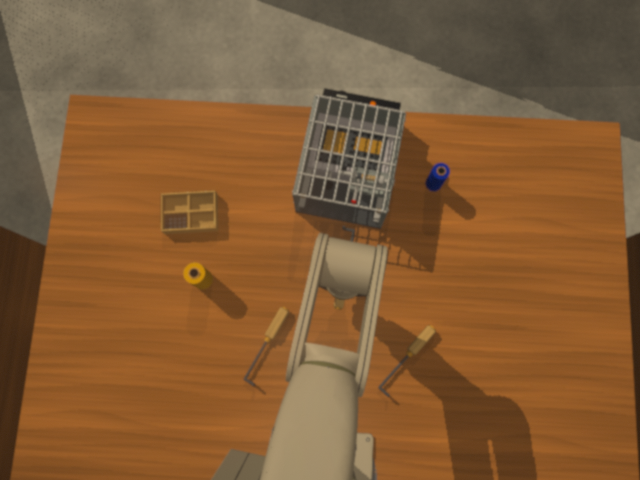

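View pics/wrist7.png

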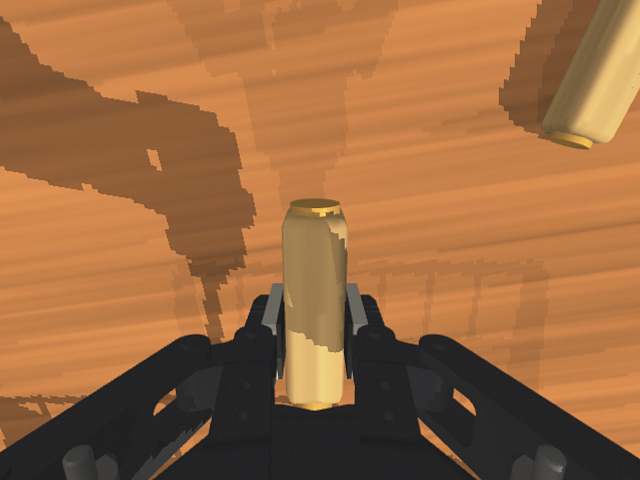

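```bash
python3 - <<'E'
from h import *
crop("pics/top7.png","pics/top7c.png",310,170,410,250,8)
p=onz("top",353.33,201.33,98)
s=np.array([445.1,-15.3])
b=h2w(*(w2h(s)+[150.3,0]));l=h2w(*(w2h(s)+[150.3,26]))
for n in("top","side"): print(n,proj(n,[*b,66]),proj(n,[*l,66]),proj(n,[*l,86]))
E
```

```text
top [353.95784806 230.27257845] [343.6953931  228.17769124] [343.98023191 226.3381941 ]
side [331.7435059  269.01874488] [327.44449892 260.69755417] [327.68745651 254.5800269 ]
```

View pics/top7c.png

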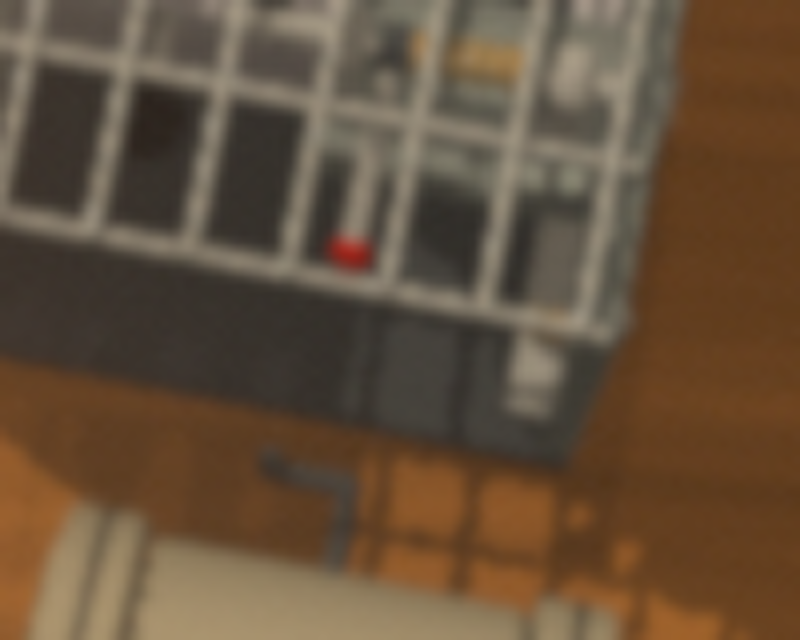

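View pics/side7c.png

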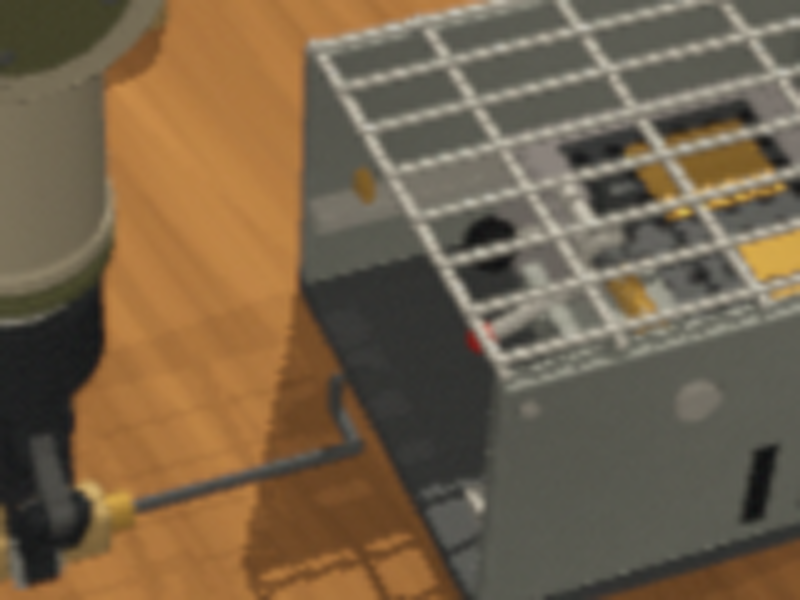

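```bash
python3 -m creep '[{"delta_pos":[0,0,0.006],"turn":0},{"delta_pos":[-0.02,0,0.006],"turn":0},{"delta_pos":[-0.045,0,0.006],"turn":0},{"delta_pos":[-0.065,0,0.006],"turn":0},{"delta_pos":[-0.08,0,0.006],"turn":0}]' 
python3 -m creep '[{"delta_pos":[0,0,0],"turn":0},{"delta_pos":[0,0,0],"turn":0},{"delta_pos":[0,0,-0.010],"turn":0},{"delta_pos":[0,0,-0.020],"turn":0},{"delta_pos":[0,0,-0.026],"turn":0}]' 
python3 - <<'E'
from h import *
for n in("side","top"):cv2.imwrite(f"pics/{n}8.png",manip.capture(n)[:,:,::-1])
s=manip.sense();print(s['time'],s['tcp_pos'],w2h(s['tcp_pos']),s['contact_force'],R.from_rotvec(s['tool_rot']).as_matrix()[:,1])
crop("pics/side8.png","pics/side8c.png",310,180,430,270,6.6)
crop("pics/top8.png","pics/top8c.png",310,160,410,235,8)
E
```

```text
time: 9.95
tcp_pos: [525.3, -27.2, 9.7]
tool_rot: [0.238, 3.132, -0.0]
contact_force: [-0.0, -0.3, -1.7]
width: 22.6
time: 10.45
tcp_pos: [524.8, -27.0, 38.1]
tool_rot: [0.238, 3.13, -0.0]
contact_force: [-0.2, -0.3, -2.5]
width: 23.0
10.55 [525.55352002 -27.13252727  38.32643617] [-192.85254942  -47.35458445] [-0.11792793  0.40607812 -2.55975227] [1.51165156e-01 9.88508521e-01 1.24472171e-05]
```

View pics/top8c.png

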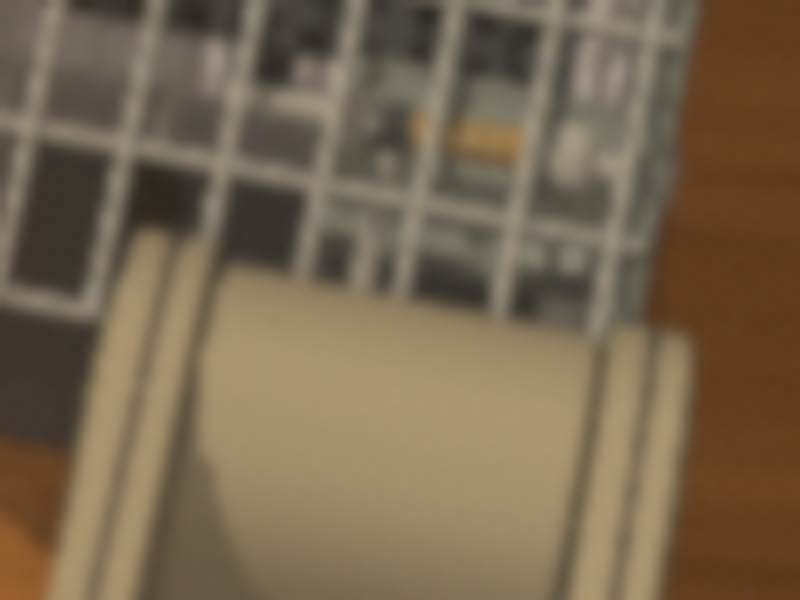

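View pics/side8c.png

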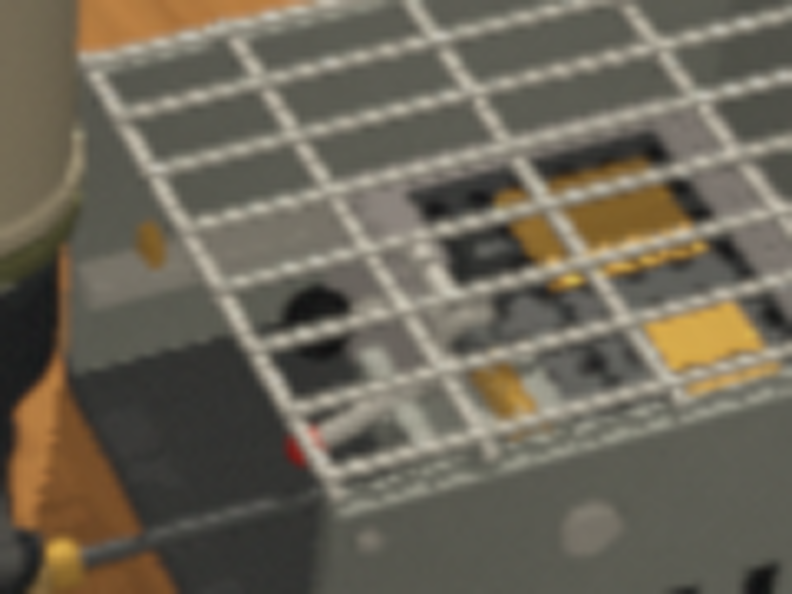

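```bash
python3 - <<'E'
from h import *
l=h2w(-43,-21.5);c=h2w(-43,-47.5)
f=lambda p:((proj("side",p)-[310,180])*6.6).round()
print(f([*l,87]),f([*l,107]),f([*c,87]),"knob",f([*h2w(-60,-32),98]),"ball",f([*h2w(-25,40),76]))
E
```

```text
[340. 430.] [344. 389.] [371. 483.] knob [308. 441.] ball [315. 319.]
```

```bash
python3 -m creep '[{"delta_pos":[0.001,0,0],"turn":0},{"delta_pos":[0.001,0,0],"turn":0},{"delta_pos":[0.001,0,-0.003],"turn":0},{"delta_pos":[0.001,0,-0.006],"turn":0},{"delta_pos":[0.001,0,-0.009],"turn":0}]' 
python3 -m creep '[{"delta_pos":[0,0,0],"turn":0},{"delta_pos":[0,0,-0.001],"turn":0},{"delta_pos":[0,0,-0.003],"turn":0},{"delta_pos":[0,0,-0.005],"turn":0},{"delta_pos":[0,0,-0.007],"turn":0}]' 
python3 - <<'E'
from h import *
for n in("side",):cv2.imwrite(f"pics/{n}9.png",manip.capture(n)[:,:,::-1])
s=manip.sense();print(s['time'],s['tcp_pos'],w2h(s['tcp_pos']),s['contact_force'],s['ft_torque'])
crop("pics/side9.png","pics/side9c.png",310,180,430,270,6.6)
E
```

```text
time: 11.05
tcp_pos: [523.2, -26.8, 45.4]
tool_rot: [-0.238, -3.132, 0.0]
contact_force: [0.2, -0.6, -2.3]
width: 22.9
time: 11.55
tcp_pos: [522.3, -26.6, 51.7]
tool_rot: [-0.238, -3.131, -0.0]
contact_force: [-1.5, 0.6, -5.0]
width: 22.7
11.6 [522.65601104 -26.71347605  52.07352856] [-195.78010535  -47.37863447] [ 0.00787325 -0.09660367 -4.91034534] [0.00740677 0.58425903 0.02575669]
```

View pics/side9c.png

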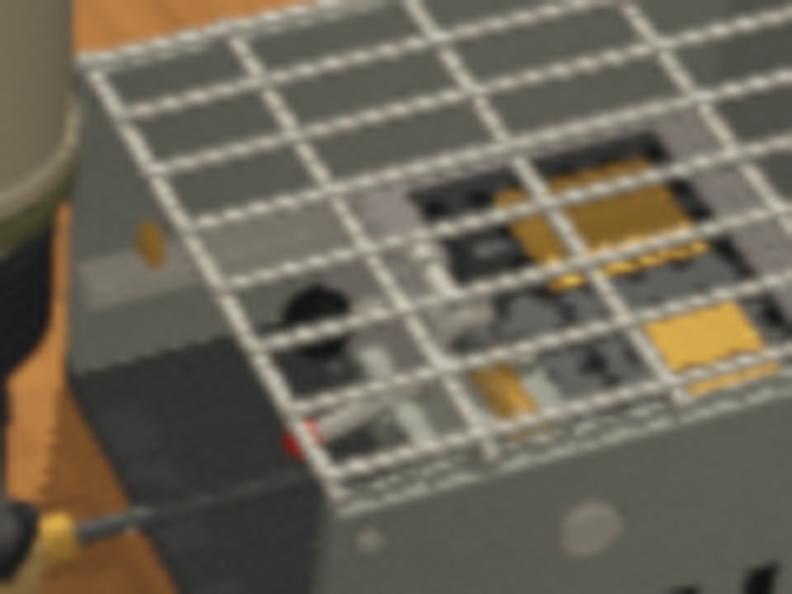

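```bash
python3 -m creep '[{"delta_pos":[0,0,-0.003],"turn":0},{"delta_pos":[0,0,-0.006],"turn":0},{"delta_pos":[0,0,-0.009],"turn":0},{"delta_pos":[0,0,-0.012],"turn":0},{"delta_pos":[0,0,-0.014],"turn":0}]' 
python3 -m creep '[{"delta_pos":[0,0,0],"turn":0},{"delta_pos":[0,0,0],"turn":0},{"delta_pos":[0,0,0],"turn":0},{"delta_pos":[0,0,0],"turn":0},{"delta_pos":[0,0,0],"turn":0}]' 
python3 - <<'E'
from h import *
for n in("side",):cv2.imwrite(f"pics/{n}10.png",manip.capture(n)[:,:,::-1])
s=manip.sense();print(s['time'],s['tcp_pos'],w2h(s['tcp_pos']),s['contact_force'],s['ft_torque'])
crop("pics/side10.png","pics/side10c.png",310,180,430,270,6.6)
E
```

```text
time: 12.1
tcp_pos: [523.2, -26.8, 66.5]
tool_rot: [-0.238, -3.133, -0.0]
contact_force: [-2.2, 0.5, -4.7]
width: 23.0
time: 12.6
tcp_pos: [523.4, -26.8, 66.3]
tool_rot: [0.238, 3.132, 0.0]
contact_force: [0.2, 0.4, -3.5]
width: 22.9
12.65 [523.42964895 -26.84236178  66.26344213] [-194.99587365  -47.38901612] [-0.64021568  0.29026059 -4.02377919] [ 0.11756599  0.44471954 -0.04656569]
```

View pics/side10c.png

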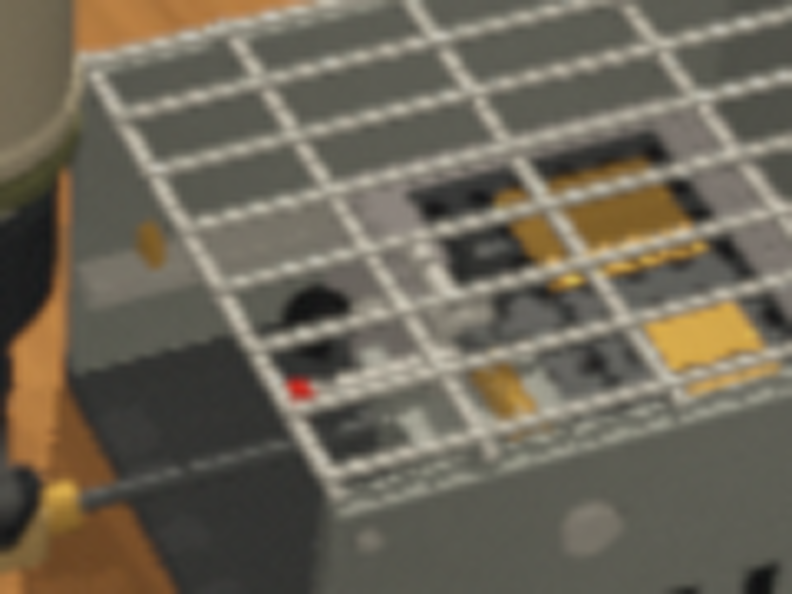

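```bash
python3 -m creep '[{"delta_pos":[0,-0.004,0],"turn":0},{"delta_pos":[0,-0.010,0],"turn":0},{"delta_pos":[0,-0.017,0],"turn":0},{"delta_pos":[0,-0.024,0],"turn":0},{"delta_pos":[0,-0.030,0],"turn":0}]' 
python3 -m creep '[{"delta_pos":[0,0,0],"turn":0},{"delta_pos":[0,-0.001,0],"turn":0},{"delta_pos":[0,-0.003,0],"turn":0},{"delta_pos":[0,-0.005,0],"turn":0},{"delta_pos":[0,-0.007,0],"turn":0}]' 
python3 - <<'E'
from h import *
for n in("side",):cv2.imwrite(f"pics/{n}11.png",manip.capture(n)[:,:,::-1])
s=manip.sense();print(s['time'],s['tcp_pos'],w2h(s['tcp_pos']),RH.T@s['contact_force'][:2],s['contact_force'],s['ft_torque'])
crop("pics/side11.png","pics/side11c.png",310,180,430,270,6.6)
E
```

```text
time: 13.15
tcp_pos: [518.7, -57.1, 66.3]
tool_rot: [0.238, 3.132, 0.0]
contact_force: [1.8, 3.1, -5.3]
width: 22.9
time: 13.65
tcp_pos: [517.8, -63.3, 66.3]
tool_rot: [0.238, 3.132, 0.0]
contact_force: [2.1, 2.3, -4.2]
width: 22.9
13.7 [517.73606296 -63.64122521  66.26829521] [-195.05772233  -84.62568415] [1.91039289 2.53875406] [ 2.27242572  2.22057527 -5.18233164] [0.41214497 0.08353382 0.46313049]
```

View pics/side11c.png

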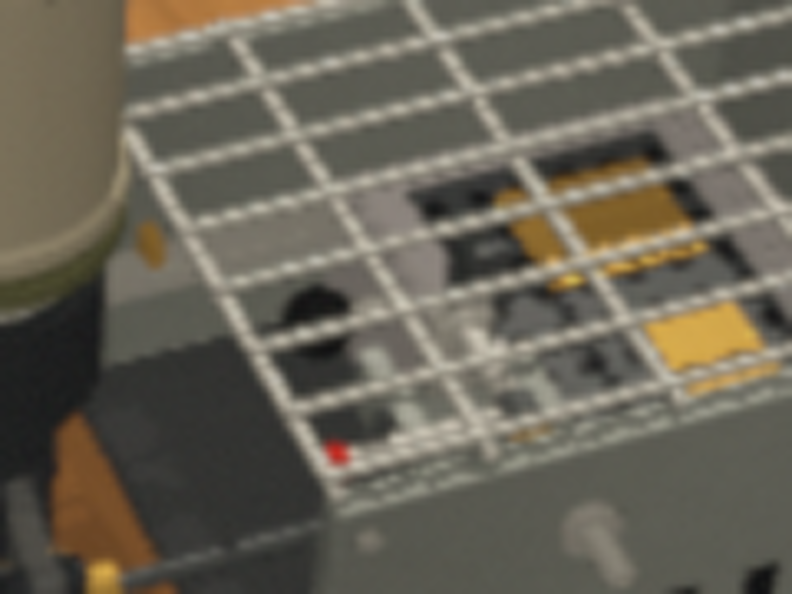

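```bash
python3 - <<'E'
from h import *
for x,z in ((-65,123),(-65,126)):
  for y in(-32,-62,-65,-68):
    print(z,y,((proj("side",[*h2w(x,y),z])-[310,180])*6.6).round())
E
python3 -m creep '[{"delta_pos":[0,-0.0007,0],"turn":0},{"delta_pos":[0,-0.0015,0],"turn":0},{"delta_pos":[0,-0.002,0],"turn":0},{"delta_pos":[0,-0.002,0],"turn":0},{"delta_pos":[0,-0.002,0],"turn":0}]' 
python3 -m creep '[{"delta_pos":[0,-0.0005,0],"turn":0},{"delta_pos":[0,-0.001,0],"turn":0},{"delta_pos":[0,-0.001,0],"turn":0},{"delta_pos":[0,-0.001,0],"turn":0},{"delta_pos":[0,-0.001,0],"turn":0}]' 
python3 - <<'E'
from h import *
for n in("side",):cv2.imwrite(f"pics/{n}12.png",manip.capture(n)[:,:,::-1])
s=manip.sense();print(s['time'],s['tcp_pos'],w2h(s['tcp_pos']),RH.T@s['contact_force'][:2],s['contact_force'],s['ft_torque'])
crop("pics/side12.png","pics/side12c.png",310,180,430,270,6.6)
E
```

```text
123 -32 [299. 392.]
123 -62 [335. 455.]
123 -65 [339. 462.]
123 -68 [343. 468.]
126 -32 [299. 386.]
126 -62 [336. 449.]
126 -65 [340. 455.]
126 -68 [343. 462.]
time: 14.2
tcp_pos: [517.4, -65.4, 66.3]
tool_rot: [0.238, 3.132, -0.0]
contact_force: [3.0, 2.6, -5.0]
width: 22.6
time: 14.7
tcp_pos: [517.3, -66.4, 66.2]
tool_rot: [0.238, 3.132, -0.0]
contact_force: [3.8, 1.5, -4.9]
width: 23.0
14.75 [517.27039375 -66.36485739  66.25483565] [-195.10605466  -87.38841541] [2.86348791 2.67864912] [ 3.23571496  2.21469475 -4.94563972] [ 0.44736608 -0.06892803  0.38106116]
```

View pics/side12c.png

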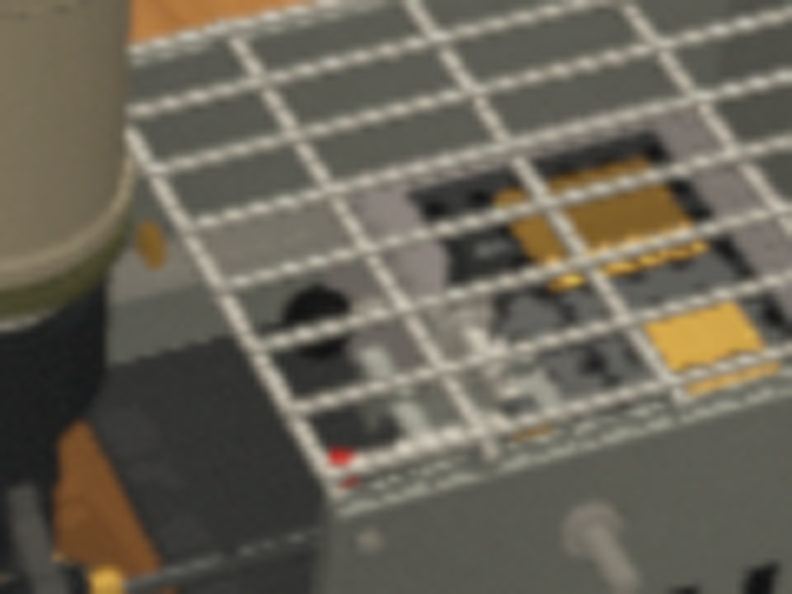

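```bash
python3 -m creep '[{"delta_pos":[0,-0.0005,0],"turn":0},{"delta_pos":[0,-0.001,0],"turn":0},{"delta_pos":[0,-0.0015,0],"turn":0},{"delta_pos":[0,-0.0015,0],"turn":0},{"delta_pos":[0,-0.0015,0],"turn":0}]' 
python3 -m creep '[{"delta_pos":[0,-0.0005,0],"turn":0},{"delta_pos":[0,-0.001,0],"turn":0},{"delta_pos":[0,-0.001,0],"turn":0},{"delta_pos":[0,-0.001,0],"turn":0},{"delta_pos":[0,-0.001,0],"turn":0}]' 
python3 - <<'E'
from h import *
for n in("side",):cv2.imwrite(f"pics/{n}13.png",manip.capture(n)[:,:,::-1])
s=manip.sense();print(s['time'],s['tcp_pos'],w2h(s['tcp_pos']),RH.T@s['contact_force'][:2],s['contact_force'],s['ft_torque'])
crop("pics/side13.png","pics/side13c.png",310,180,430,270,6.6)
E
```

```text
time: 15.25
tcp_pos: [517.0, -67.9, 66.2]
tool_rot: [0.238, 3.132, -0.0]
contact_force: [4.2, 1.9, -3.5]
width: 23.0
time: 15.75
tcp_pos: [516.9, -68.8, 66.2]
tool_rot: [0.238, 3.132, 0.0]
contact_force: [3.6, 3.8, -3.4]
width: 23.0
15.8 [516.88537875 -68.80828387  66.23658819] [-195.11704494  -89.86196524] [3.74618493 4.11011011] [ 4.32477953  3.49616772 -4.93414015] [ 0.52373471 -0.21213207  0.5049665 ]
```

View pics/side13c.png

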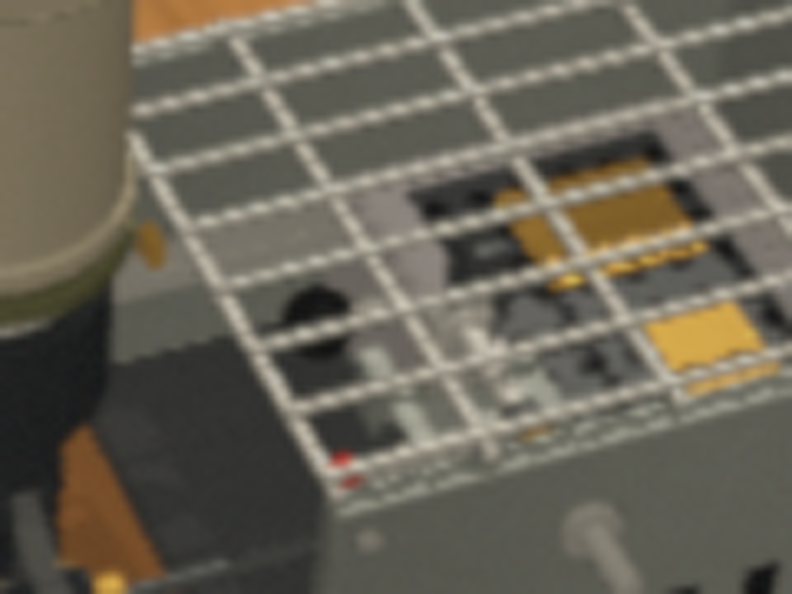

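```bash
python3 -m creep '[{"delta_pos":[0.0005,-0.0005,0],"turn":0},{"delta_pos":[0.0005,-0.001,0],"turn":0},{"delta_pos":[0.0005,-0.0015,0],"turn":0},{"delta_pos":[0.0005,-0.0015,0],"turn":0},{"delta_pos":[0.0005,-0.0015,0],"turn":0}]' 
python3 - <<'E'
from h import *
for n in("side",):cv2.imwrite(f"pics/{n}14.png",manip.capture(n)[:,:,::-1])
s=manip.sense();print(s['time'],s['tcp_pos'],w2h(s['tcp_pos']),RH.T@s['contact_force'][:2],s['contact_force'],s['ft_torque'])
a=np.hstack([cv2.resize(cv2.imread(f"pics/side{k}.png")[225:290,345:415],None,fx=3.7,fy=5,interpolation=cv2.INTER_CUBIC) for k in (11,12,14)]);cv2.imwrite("pics/cmp.png",a)
E
```

```text
time: 16.3
tcp_pos: [516.5, -69.6, 66.3]
tool_rot: [0.237, 3.132, 0.001]
contact_force: [4.9, 5.2, -4.6]
width: 23.0
16.35 [516.52779724 -69.64207365  66.35666464] [-195.34439235  -90.74024941] [4.44790243 6.89287057] [ 5.43934562  6.14076705 -4.53428248] [ 0.8727745  -0.46349629  0.86404237]
```

View pics/cmp.png

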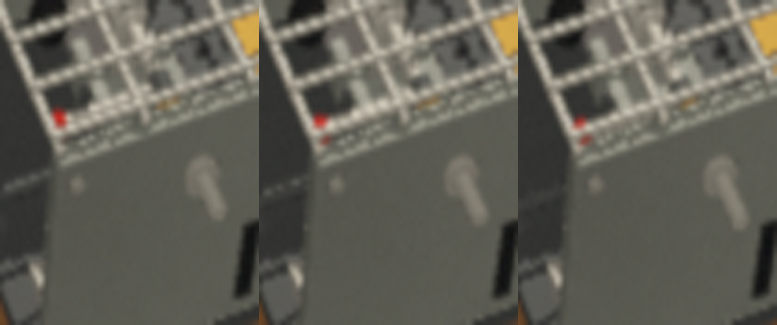

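```bash
python3 -m creep '[{"delta_pos":[0,0,0.002],"turn":0},{"delta_pos":[0,0,0.005],"turn":0},{"delta_pos":[0,0,0.008],"turn":0},{"delta_pos":[0,0,0.011],"turn":0},{"delta_pos":[0,0,0.014],"turn":0}]' 
python3 - <<'E'
from h import *
for n in("side",):cv2.imwrite(f"pics/{n}15.png",manip.capture(n)[:,:,::-1])
s=manip.sense();print(s['time'],s['tcp_pos'],w2h(s['tcp_pos']),RH.T@s['contact_force'][:2],s['contact_force'],s['ft_torque'])
a=np.hstack([cv2.resize(cv2.imread(f"pics/side{k}.png")[225:290,345:415],None,fx=3.7,fy=5,interpolation=cv2.INTER_CUBIC) for k in (11,14,15)]);cv2.imwrite("pics/cmp2.png",a)
for z in(98,104,110):print(((proj("side",[*h2w(-62,-68),z])-[345,225])*[3.7,5]).round())
E
```

```text
time: 16.85
tcp_pos: [517.1, -69.7, 52.7]
tool_rot: [0.237, 3.131, 0.001]
contact_force: [6.1, 5.6, -3.1]
width: 23.3
16.9 [516.81433982 -69.72652698  52.19123289] [-195.04837228  -90.78038834] [3.39343564 6.66674185] [ 4.36280723  6.07673971 -3.61029098] [ 0.87565587 -0.57448073  0.86056191]
[ 64. 168.]
[ 65. 158.]
[ 66. 149.]
```

View pics/cmp2.png

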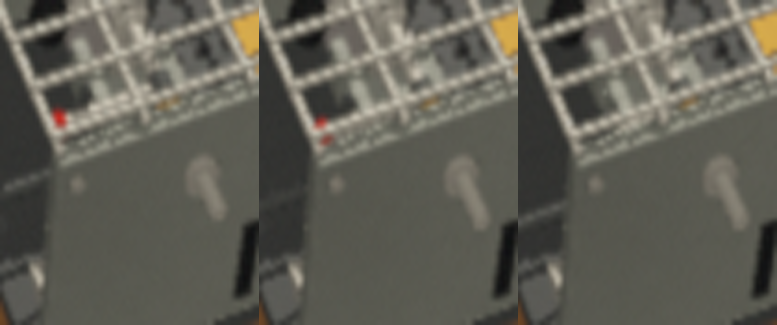

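```bash
python3 -m creep '[{"delta_pos":[0,0,0.003],"turn":0},{"delta_pos":[0,0,0.006],"turn":0},{"delta_pos":[0,0,0.009],"turn":0},{"delta_pos":[0,0,0.012],"turn":0},{"delta_pos":[0,0,0.013],"turn":0}]' 
python3 - <<'E'
from h import *
for n in("side",):cv2.imwrite(f"pics/{n}16.png",manip.capture(n)[:,:,::-1])
s=manip.sense();print(s['time'],s['tcp_pos'],w2h(s['tcp_pos']),RH.T@s['contact_force'][:2],s['contact_force'],s['ft_torque'])
E
```

```text
time: 17.4
tcp_pos: [517.0, -70.1, 39.9]
tool_rot: [0.237, 3.131, 0.0]
contact_force: [1.5, 4.3, -0.6]
width: 22.8
17.45 [516.90935878 -70.06841637  39.80953079] [-194.90273215  -91.10397128] [1.79973546 4.57380986] [ 2.47086573  4.24895363 -0.44665302] [ 0.69743209 -0.60611003  0.73384382]
```

```bash
python3 -m creep '[{"delta_pos":[0,0.001,0],"turn":0},{"delta_pos":[0,0.002,0],"turn":0},{"delta_pos":[0,0.003,0],"turn":0},{"delta_pos":[0,0.004,0],"turn":0},{"delta_pos":[0,0.004,0],"turn":0}]' 
python3 - <<'E'
from h import *
for n in("side",):cv2.imwrite(f"pics/{n}16.png",manip.capture(n)[:,:,::-1])
s=manip.sense();print(s['time'],s['tcp_pos'],w2h(s['tcp_pos']),RH.T@s['contact_force'][:2],s['contact_force'],s['ft_torque'])
E
```

```text
time: 17.95
tcp_pos: [516.6, -66.2, 39.2]
tool_rot: [-0.238, -3.132, 0.0]
contact_force: [2.0, 2.2, -0.6]
width: 23.1
18.0 [516.6347879  -66.25484205  39.15119222] [-195.75098817  -87.37580819] [0.46981957 2.94742138] [ 0.91024315  2.84244272 -1.50868307] [ 0.32314638 -0.36165136  0.38957273]
```

Force still falling; continue relaxing slowly.

```bash
python3 -m creep '[{"delta_pos":[0,0.0005,0],"turn":0},{"delta_pos":[0,0.001,0],"turn":0},{"delta_pos":[0,0.002,0],"turn":0},{"delta_pos":[0,0.003,0],"turn":0},{"delta_pos":[0,0.003,0],"turn":0}]' 
python3 - <<'E'
from h import *
for n in("side",):cv2.imwrite(f"pics/{n}17.png",manip.capture(n)[:,:,::-1])
s=manip.sense();print(s['time'],s['tcp_pos'],w2h(s['tcp_pos']),RH.T@s['contact_force'][:2],s['contact_force'],s['ft_torque'])
a=np.hstack([cv2.resize(cv2.imread(f"pics/side{k}.png")[225:290,345:415],None,fx=3.7,fy=5,interpolation=cv2.INTER_CUBIC) for k in (14,16,17)]);cv2.imwrite("pics/cmp3.png",a)
E
```

```text
time: 18.5
tcp_pos: [516.8, -63.3, 39.0]
tool_rot: [-0.238, -3.132, 0.0]
contact_force: [0.1, 0.3, -2.1]
width: 22.8
18.55 [516.83814888 -63.35164042  38.99574401] [-195.98910774  -84.47525058] [-0.54311751 -1.13005455] [-0.70780132 -1.03489962 -2.40453046] [0.02375796 0.02262414 0.01931884]
```

View pics/cmp3.png

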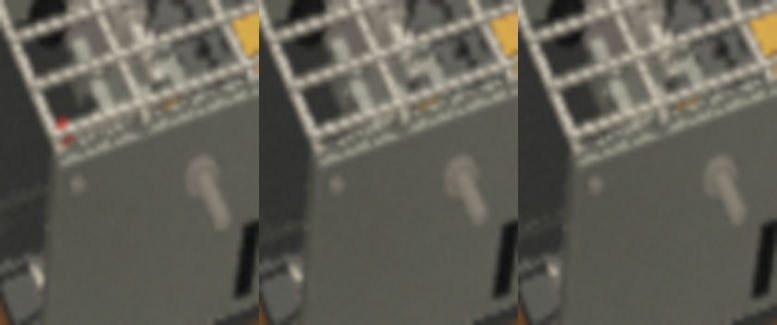

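```bash
python3 -m creep '[{"delta_pos":[0,0.003,0],"turn":0},{"delta_pos":[0,0.005,0],"turn":0},{"delta_pos":[0,0.005,0.01],"turn":0},{"delta_pos":[0,0.005,0.02],"turn":0},{"delta_pos":[0,0.005,0.031],"turn":0}]' 
python3 -m creep '[{"delta_pos":[0,0,0],"turn":0},{"delta_pos":[0.01,0,0],"turn":0},{"delta_pos":[0.03,0,0],"turn":0},{"delta_pos":[0.06,0,0],"turn":0},{"delta_pos":[0.09,0,0],"turn":0}]' 
python3 - <<'E'
from h import *
for n in("side","top"):cv2.imwrite(f"pics/{n}18.png",manip.capture(n)[:,:,::-1])
s=manip.sense();print(s['time'],s['tcp_pos'],w2h(s['tcp_pos']),RH.T@s['contact_force'][:2],s['contact_force'],s['ft_torque'])
crop("pics/top18.png","pics/top18c.png",310,160,410,235,8)
crop("pics/side18.png","pics/side18c.png",290,180,420,290,6)
E
```

```text
time: 19.05
tcp_pos: [517.5, -58.3, 6.9]
tool_rot: [-0.238, -3.132, -0.0]
contact_force: [0.7, -0.6, -2.9]
width: 23.0
time: 19.55
tcp_pos: [427.9, -44.6, 8.4]
tool_rot: [0.238, 3.132, -0.0]
contact_force: [-0.1, 1.0, -1.2]
width: 23.3
19.65 [424.27115867 -43.76985426   6.81740084] [-290.45296872  -79.12053353] [0.17909394 0.49233073] [ 0.25150362  0.45957602 -2.8299533 ] [0.02983726 0.02786142 0.01501683]
```

View pics/top18c.png

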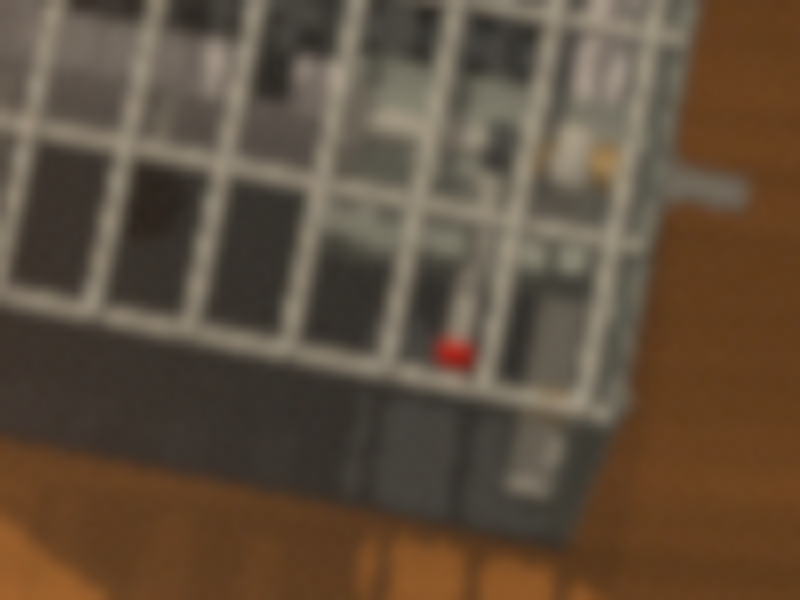

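View pics/side18c.png

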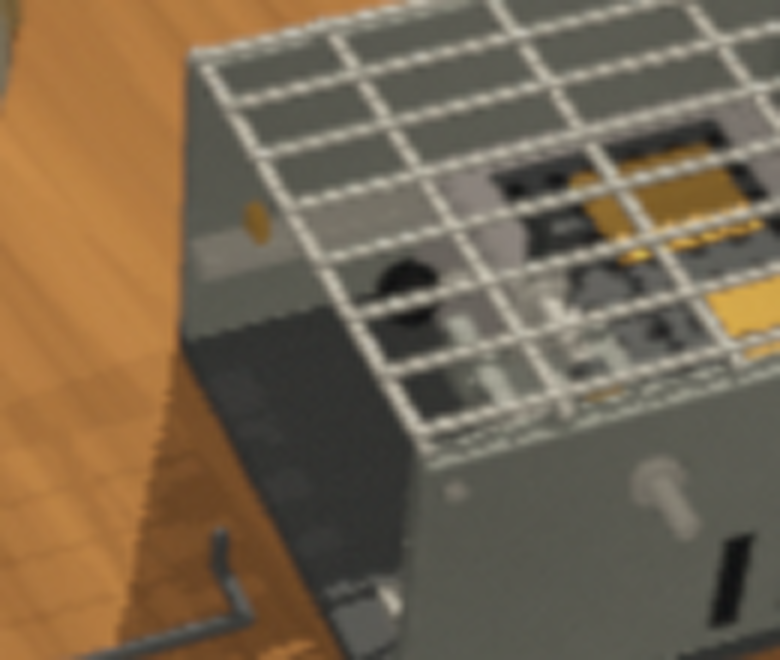

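```bash
python3 - <<'E'
from h import *
im=cv2.imread("pics/top18.png").astype(int);m=(im[...,2]>110)&(im[...,1]<60)&(im[...,0]<60);m[:190]=0;m[215:]=0;m[:,:330]=0;m[:,390:]=0
y,x=np.nonzero(m);u,v=x.mean(),y.mean();print(u,v,len(x))
for z in(98,105,114):print(z,w2h(onz("top",u,v,z)))
# ball: side image
g=cv2.imread("pics/side18.png");print(w2h(onz("side",290+408/6,180+292/6,76)))
# side visibility of knob if at z110
for z in (98,108,115):print(((proj("side",[*h2w(-60,-65),z])-[290,180])*6).round())
E
```

```text
366.5 204.25 8
98 [-60.87469411 -65.00347117]
105 [-62.86442615 -64.87135716]
114 [-65.42265306 -64.7014963 ]
[-24.8268816   38.88676203]
[436. 464.]
[438. 445.]
[439. 432.]
```

```bash
python3 -m creep '[{"delta_pos":[0,0.02,0],"turn":0},{"delta_pos":[0,0.05,0.01],"turn":0},{"delta_pos":[0,0.08,0.02],"turn":0},{"delta_pos":[0,0.1,0.02],"turn":0},{"delta_pos":[0,0.1027,0.02],"turn":0}]' 
python3 -m creep '[{"delta_pos":[0,0,0],"turn":0},{"delta_pos":[0,0,0],"turn":0},{"delta_pos":[0,0,0],"turn":0},{"delta_pos":[0,0,0],"turn":0},{"delta_pos":[0,0,0],"turn":0}]' 
python3 - <<'E'
from h import *
for n in("side","top"):cv2.imwrite(f"pics/{n}19.png",manip.capture(n)[:,:,::-1])
s=manip.sense();t=s['tcp_pos'];print(s['time'],t,w2h(t),s['contact_force'],R.from_rotvec(s['tool_rot']).as_matrix()[:,1])
crop("pics/top19.png","pics/top19c.png",290,170,390,250,8)
crop("pics/side19.png","pics/side19c.png",260,180,390,280,6)
c=w2h(t)+[150.3,0]
for q,z in (((0,0),0),((0,26),0),((0,26),20)):
  p=[*h2w(*(c+q)),t[2]+49.8+z];print(((proj("top",p)-[290,170])*8).round(),((proj("side",p)-[260,180])*6).round())
E
```

```text
time: 20.15
tcp_pos: [444.8, 58.6, -11.5]
tool_rot: [0.235, 3.132, 0.001]
contact_force: [0.4, -0.3, -2.5]
width: 23.0
time: 20.65
tcp_pos: [444.5, 56.3, -11.7]
tool_rot: [0.24, 3.132, -0.0]
contact_force: [-0.4, 0.3, -2.4]
width: 23.2
20.75 [444.51330917  56.45791633 -11.75542303] [-285.60426148   23.01584927] [-0.12546361  0.78421586 -2.33560577] [ 1.51757834e-01  9.88417705e-01 -2.46316842e-05]
[280. 491.] [332. 459.]
[200. 475.] [309. 412.]
[199. 461.] [309. 376.]
```

View pics/top19c.png

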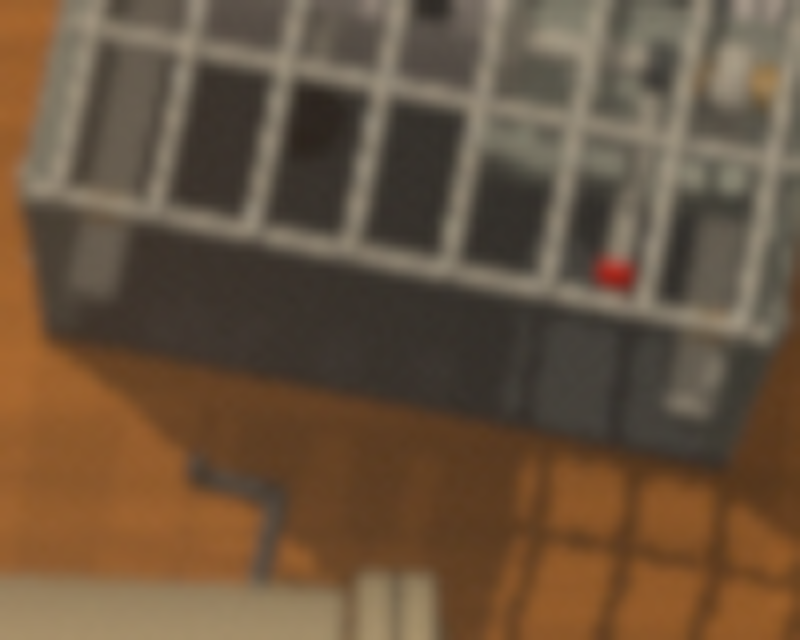

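View pics/side19c.png

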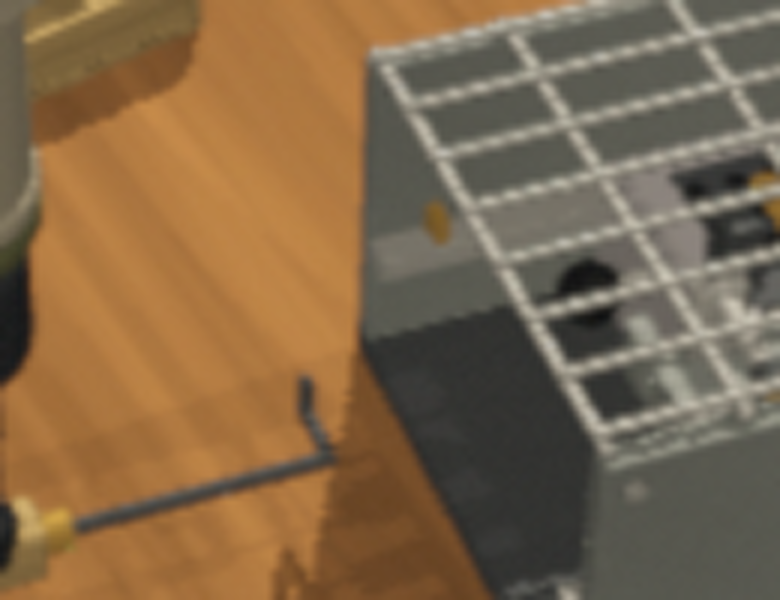

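```bash
python3 - <<'E'
from h import *
print(w2h(onz("top",290+318/8,170+118/8,80)),w2h(onz("side",260+589/6,180+292/6,76)))
E
python3 -m creep '[{"delta_pos":[-0.015,0,0],"turn":0},{"delta_pos":[-0.045,0,0],"turn":0},{"delta_pos":[-0.08,0,0],"turn":0},{"delta_pos":[-0.115,0,0],"turn":0},{"delta_pos":[-0.1325,0,0],"turn":0}]'
python3 -m creep '[{"delta_pos":[0,0,0],"turn":0},{"delta_pos":[0,0,0],"turn":0},{"delta_pos":[0,0,-0.003],"turn":0},{"delta_pos":[0,0,-0.007],"turn":0},{"delta_pos":[0,0,-0.010],"turn":0}]'
python3 - <<'E'
from h import *
for n in("side","top"):cv2.imwrite(f"pics/{n}20.png",manip.capture(n)[:,:,::-1])
s=manip.sense();t=s['tcp_pos'];print(s['time'],t,w2h(t),s['contact_force'],R.from_rotvec(s['tool_rot']).as_matrix()[:,1])
crop("pics/side20.png","pics/side20c.png",290,190,390,265,8)
c=w2h(t)+[150.3,0]
for q,z in (((0,0),0),((0,26),0),((0,26),20)):
  p=[*h2w(*(c+q)),t[2]+49.8+z];print(((proj("side",p)-[290,190])*8).round())
E
```

```text
[-25.09329167  34.1804334 ] [-24.46359146  38.75681751]
time: 21.25
tcp_pos: [578.3, 36.0, -11.5]
tool_rot: [0.239, 3.13, -0.0]
contact_force: [-0.7, 0.3, -1.6]
width: 22.8
time: 21.75
tcp_pos: [575.1, 36.9, -1.2]
tool_rot: [0.238, 3.132, 0.0]
contact_force: [0.8, -0.9, -1.2]
width: 23.0
21.85 [575.87844606  36.84070548  -0.718567  ] [-152.78331132   23.49475463] [ 0.08140863  0.0952567  -2.60997189] [1.51030075e-01 9.88529145e-01 2.12309534e-04]
[629. 391.]
[594. 332.]
[598. 284.]
```

View pics/side20c.png

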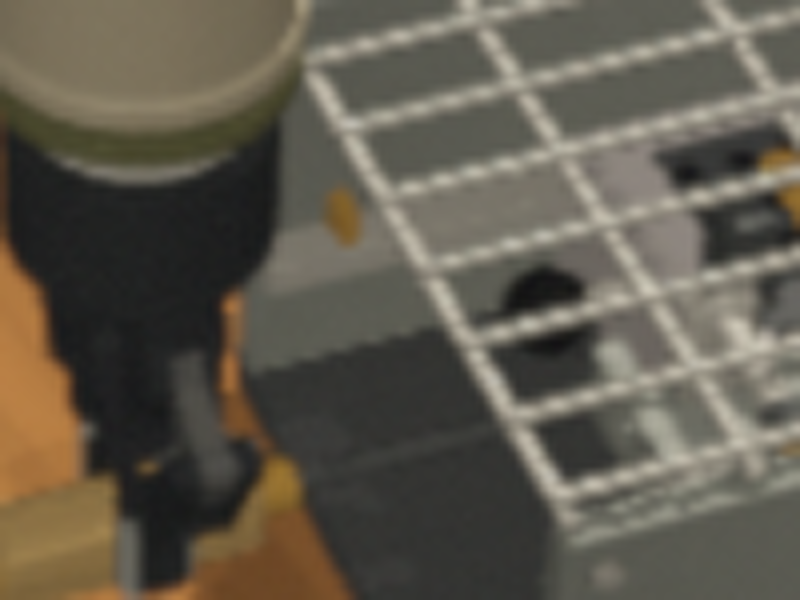

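```bash
python3 -m creep '[{"delta_pos":[0,0,-0.003],"turn":0},{"delta_pos":[0,0,-0.007],"turn":0},{"delta_pos":[0,0,-0.011],"turn":0},{"delta_pos":[0,0,-0.015],"turn":0},{"delta_pos":[0,0,-0.019],"turn":0}]'
python3 -m creep '[{"delta_pos":[0,0,0],"turn":0},{"delta_pos":[0,0,0],"turn":0},{"delta_pos":[0,0,0],"turn":0},{"delta_pos":[0,0,0],"turn":0},{"delta_pos":[0,0,0],"turn":0}]'
python3 - <<'E'
from h import *
for n in("side",):cv2.imwrite(f"pics/{n}21.png",manip.capture(n)[:,:,::-1])
s=manip.sense();t=s['tcp_pos'];print(s['time'],t,w2h(t),s['contact_force'],s['ft_torque'])
crop("pics/side21.png","pics/side21c.png",290,190,390,265,8)
c=w2h(t)+[150.3,0]
for q,z in (((0,0),0),((0,26),0),((0,26),20)):
  p=[*h2w(*(c+q)),t[2]+49.8+z];print(((proj("side",p)-[290,190])*8).round())
E
```

```text
time: 22.35
tcp_pos: [575.5, 36.7, 17.6]
tool_rot: [0.238, 3.132, 0.0]
contact_force: [0.1, 0.5, -1.9]
width: 22.6
time: 22.85
tcp_pos: [575.3, 36.7, 17.0]
tool_rot: [-0.238, -3.132, 0.0]
contact_force: [0.6, -0.9, -1.8]
width: 22.6
22.9 [575.29333495  36.74225824  16.99989154] [-153.34679887   23.30893575] [-1.17995105  0.21290098 -1.84940998] [ 0.02773566 -0.01310942 -0.02389866]
[632. 350.]
[596. 290.]
[601. 241.]
```

View pics/side21c.png

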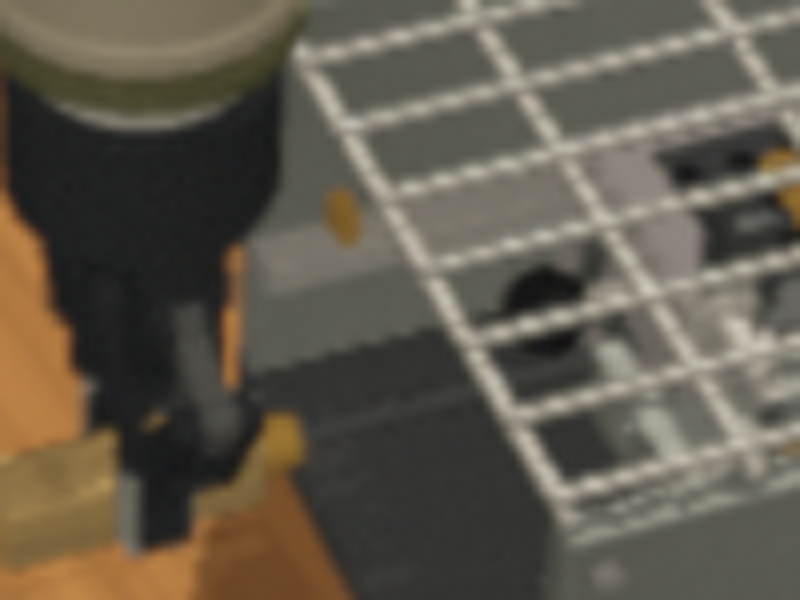

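```bash
python3 -m creep '[{"delta_pos":[0.002,0,0],"turn":0},{"delta_pos":[0.005,0,0],"turn":0},{"delta_pos":[0.008,0,0],"turn":0},{"delta_pos":[0.011,0,0],"turn":0},{"delta_pos":[0.014,0,0],"turn":0}]'
python3 -m creep '[{"delta_pos":[0.002,0,0],"turn":0},{"delta_pos":[0.004,0,0],"turn":0},{"delta_pos":[0.006,0,0],"turn":0},{"delta_pos":[0.008,0,0],"turn":0},{"delta_pos":[0.010,0,0],"turn":0}]'
python3 - <<'E'
from h import *
for n in("side",):cv2.imwrite(f"pics/{n}22.png",manip.capture(n)[:,:,::-1])
s=manip.sense();t=s['tcp_pos'];print(s['time'],t,w2h(t),s['contact_force'],s['ft_torque'])
crop("pics/side22.png","pics/side22c.png",290,190,390,265,8)
E
```

```text
time: 23.4
tcp_pos: [561.9, 38.7, 17.4]
tool_rot: [0.239, 3.131, -0.0]
contact_force: [4.0, -1.3, -4.5]
width: 22.9
time: 23.9
tcp_pos: [551.8, 40.4, 17.3]
tool_rot: [0.238, 3.132, -0.0]
contact_force: [4.5, -1.2, -3.1]
width: 23.1
23.95 [551.41045694  40.42988987  17.21767013] [-177.51267197   23.34159335] [ 2.79625311 -0.01331108 -2.75357626] [-0.27175965 -0.52708501 -0.2087759 ]
```

View pics/side22c.png

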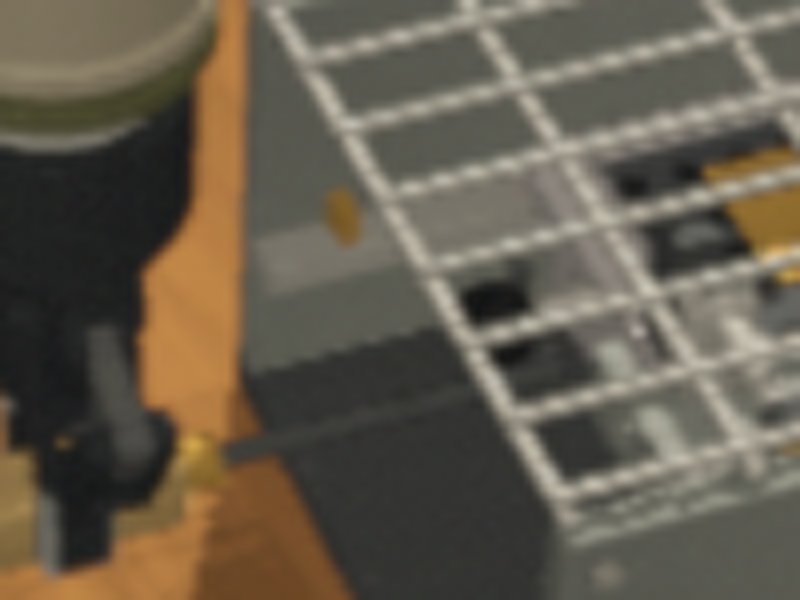

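```bash
python3 -m creep '[{"delta_pos":[0.003,0,0],"turn":0},{"delta_pos":[0.007,0,0],"turn":0},{"delta_pos":[0.011,0,0],"turn":0},{"delta_pos":[0.015,0,0],"turn":0},{"delta_pos":[0.019,0,0],"turn":0}]'
python3 -m creep '[{"delta_pos":[0.004,0,0],"turn":0},{"delta_pos":[0.008,0,0],"turn":0},{"delta_pos":[0.012,0,0],"turn":0},{"delta_pos":[0.016,0,0],"turn":0},{"delta_pos":[0.020,0,0],"turn":0}]'
python3 - <<'E'
from h import *
for n in("side",):cv2.imwrite(f"pics/{n}23.png",manip.capture(n)[:,:,::-1])
s=manip.sense();t=s['tcp_pos'];print(s['time'],t,w2h(t),s['contact_force'],s['ft_torque'])
crop("pics/side23.png","pics/side23c.png",290,190,390,265,8)
E
```

```text
time: 24.45
tcp_pos: [532.7, 43.3, 17.3]
tool_rot: [0.238, 3.132, 0.0]
contact_force: [4.7, -1.5, -2.9]
width: 22.8
time: 24.95
tcp_pos: [512.9, 46.3, 17.2]
tool_rot: [0.238, 3.132, 0.0]
contact_force: [4.0, -1.9, -2.5]
width: 23.0
25.0 [512.19080072  46.44729083  17.07402233] [-217.19125939   23.35736005] [ 3.88800709 -0.54688935 -2.52258901] [-0.14516963 -0.44486515 -0.0301976 ]
```

View pics/side23c.png

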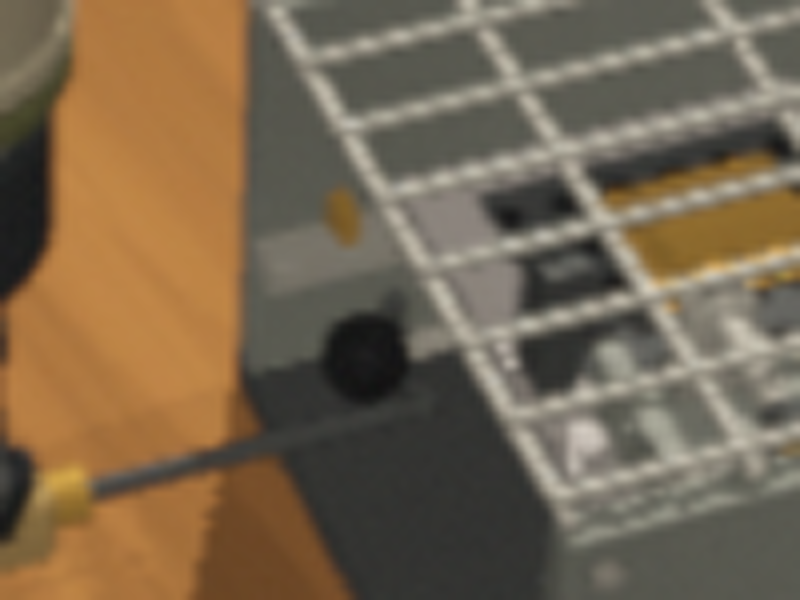

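```bash
python3 -m creep '[{"delta_pos":[0.003,0,0],"turn":0},{"delta_pos":[0.006,0,0],"turn":0},{"delta_pos":[0.008,0,0],"turn":0},{"delta_pos":[0.010,0,0],"turn":0},{"delta_pos":[0.011,0,0],"turn":0}]'
python3 -m creep '[{"delta_pos":[0.0005,0,0],"turn":0},{"delta_pos":[0.001,0,0],"turn":0},{"delta_pos":[0.0015,0,0],"turn":0},{"delta_pos":[0.002,0,0],"turn":0},{"delta_pos":[0.0025,0,0],"turn":0}]'
python3 - <<'E'
from h import *
s=manip.sense();t=s['tcp_pos'];print(s['time'],t,w2h(t)+[150.3,0],s['contact_force'],s['ft_torque'])
E
```

```text
time: 25.5
tcp_pos: [502.1, 47.9, 17.2]
tool_rot: [-0.238, -3.132, 0.0]
contact_force: [3.3, -1.7, -3.7]
width: 22.7
time: 26.0
tcp_pos: [499.8, 48.3, 17.2]
tool_rot: [-0.238, -3.133, -0.0]
contact_force: [4.7, -1.4, -3.1]
width: 23.1
26.0 [499.80092108  48.30016199  17.19211498] [-79.41884648  23.31480851] [ 4.72037717 -1.432904   -3.05659284] [-0.31212228 -0.59340683 -0.18113246]
```

```bash
python3 -m creep '[{"delta_pos":[0.0005,0,0],"turn":0},{"delta_pos":[0.001,0,0],"turn":0},{"delta_pos":[0.0015,0,0],"turn":0},{"delta_pos":[0.002,0,0],"turn":0},{"delta_pos":[0.002,0,0],"turn":0}]'
python3 - <<'E'
from h import *
for n in("side",):cv2.imwrite(f"pics/{n}24.png",manip.capture(n)[:,:,::-1])
s=manip.sense();t=s['tcp_pos'];print(s['time'],t,w2h(t)+[150.3,0],s['contact_force'],s['ft_torque'])
crop("pics/side24.png","pics/side24c.png",290,190,390,265,8)
E
```

```text
time: 26.5
tcp_pos: [498.0, 48.6, 17.3]
tool_rot: [0.238, 3.132, -0.0]
contact_force: [5.4, -0.8, -3.0]
width: 22.8
26.55 [497.99285326  48.6033591   17.27071496] [-81.25197232  23.34102717] [ 5.53555926 -2.14052701 -2.90335298] [-0.25179351 -0.66471257 -0.20859831]
```

View pics/side24c.png

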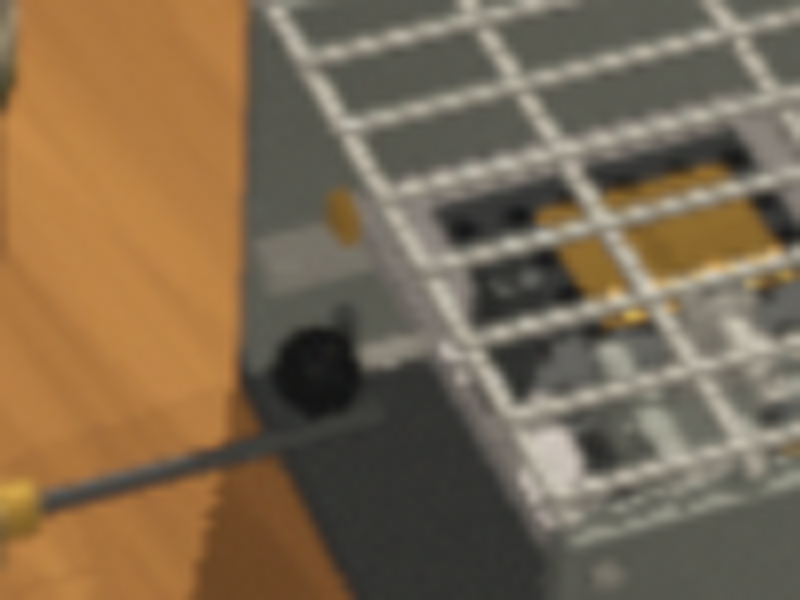

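```bash
python3 - <<'E'
from h import *
print(w2h(onz("side",290+316/8,190+370/8,76)))
E
python3 -m creep '[{"delta_pos":[0.0005,0,0],"turn":0},{"delta_pos":[0.001,0,0],"turn":0},{"delta_pos":[0.0015,0,0],"turn":0},{"delta_pos":[0.002,0,0],"turn":0},{"delta_pos":[0.002,0,0],"turn":0}]'
python3 - <<'E'
from h import *
s=manip.sense();t=s['tcp_pos'];print(s['time'],t,w2h(t)+[150.3,0],s['contact_force'],s['ft_torque'])
E
```

```text
[-95.83126537  38.24030627]
time: 27.05
tcp_pos: [497.2, 48.9, 17.7]
tool_rot: [0.238, 3.13, 0.0]
contact_force: [10.7, -1.3, -5.3]
width: 23.0
27.05 [497.21717033  48.89344688  17.72257866] [-82.06260906  23.51044673] [10.68063569 -1.32340496 -5.30433904] [-0.20247226 -1.05884948 -0.08918783]
```

```bash
python3 -m creep '[{"delta_pos":[0,0,0],"turn":0},{"delta_pos":[-0.002,0,0],"turn":0},{"delta_pos":[-0.005,0,0],"turn":0},{"delta_pos":[-0.009,0,0],"turn":0},{"delta_pos":[-0.011,0,0],"turn":0}]'
python3 -m creep '[{"delta_pos":[0,0,0.004],"turn":0},{"delta_pos":[0,0,0.011],"turn":0},{"delta_pos":[0,0,0.020],"turn":0},{"delta_pos":[0,0,0.029],"turn":0},{"delta_pos":[0,0,0.032],"turn":0}]'
python3 - <<'E'
from h import *
for n in("side",):cv2.imwrite(f"pics/{n}25.png",manip.capture(n)[:,:,::-1])
s=manip.sense();t=s['tcp_pos'];print(s['time'],t,w2h(t)+[150.3,0],s['contact_force'],s['ft_torque'])
crop("pics/side25.png","pics/side25c.png",290,190,390,265,8)
E
```

```text
time: 27.55
tcp_pos: [506.7, 47.3, 17.0]
tool_rot: [-0.238, -3.132, -0.0]
contact_force: [1.0, 0.1, -1.8]
width: 22.6
time: 28.05
tcp_pos: [505.2, 47.3, -16.7]
tool_rot: [-0.238, -3.13, 0.0]
contact_force: [-1.0, 0.7, -3.2]
width: 22.5
28.1 [505.26919761  47.26629568 -16.66031702] [-73.8571051   23.11997397] [ 0.07687163 -0.09714902 -2.34596965] [ 0.02324831  0.0557051  -0.00855922]
```

View pics/side25c.png

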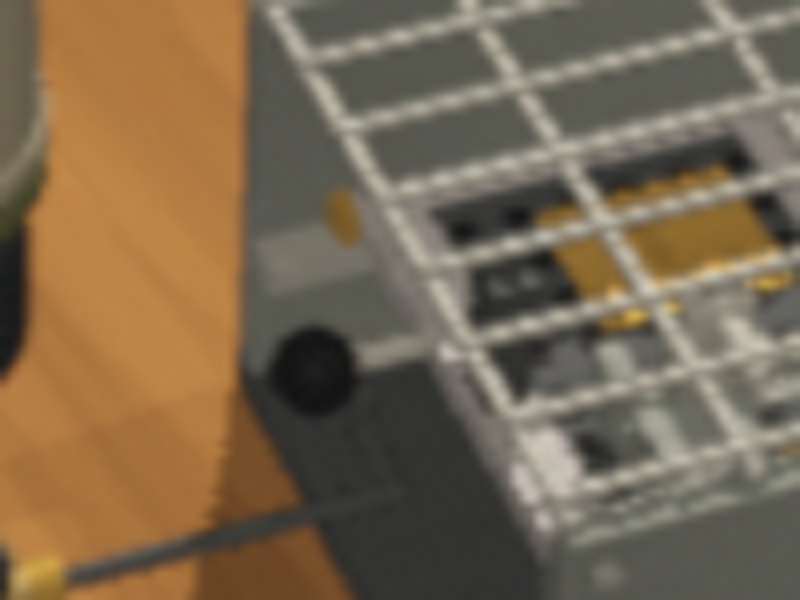

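```bash
python3 -m creep '[{"delta_pos":[0.01,0,0],"turn":0},{"delta_pos":[0.03,0,0],"turn":0},{"delta_pos":[0.055,0,0],"turn":0},{"delta_pos":[0.07,-0.015,0],"turn":0},{"delta_pos":[0.076,-0.035,0],"turn":0}]'
python3 -m creep '[{"delta_pos":[0,-0.008,0],"turn":0},{"delta_pos":[0,-0.008,0],"turn":0},{"delta_pos":[0,-0.008,0.004],"turn":0},{"delta_pos":[0,-0.008,0.008],"turn":0},{"delta_pos":[0,-0.008,0.012],"turn":0}]'
python3 -m creep '[{"delta_pos":[0,0,0.003],"turn":0},{"delta_pos":[0,0,0.006],"turn":0},{"delta_pos":[0,0,0.008],"turn":0},{"delta_pos":[0,0,0.009],"turn":0},{"delta_pos":[0,0,0.009],"turn":0}]'
python3 - <<'E'
from h import *
for n in("side","top"):cv2.imwrite(f"pics/{n}26.png",manip.capture(n)[:,:,::-1])
s=manip.sense();t=s['tcp_pos'];print(s['time'],t,w2h(t),s['contact_force'],s['ft_torque'])
crop("pics/side26.png","pics/side26c.png",230,220,390,340,5)
E
```

```text
time: 28.6
tcp_pos: [424.3, 24.8, -15.0]
tool_rot: [-0.235, -3.132, -0.0]
contact_force: [0.2, -0.1, -2.4]
width: 23.2
time: 29.1
tcp_pos: [425.2, 16.7, -27.3]
tool_rot: [-0.238, -3.132, -0.0]
contact_force: [0.4, -0.4, -3.0]
width: 22.9
time: 29.6
tcp_pos: [425.0, 16.3, -35.9]
tool_rot: [-0.238, -3.132, -0.0]
contact_force: [0.4, -0.6, -1.7]
width: 23.1
29.7 [425.21947269  16.20465867 -35.69049092] [-298.58736013  -19.69265137] [ 0.36904968  0.33241838 -1.4457122 ] [-0.01140525  0.02111838 -0.0053799 ]
```

View pics/side26c.png

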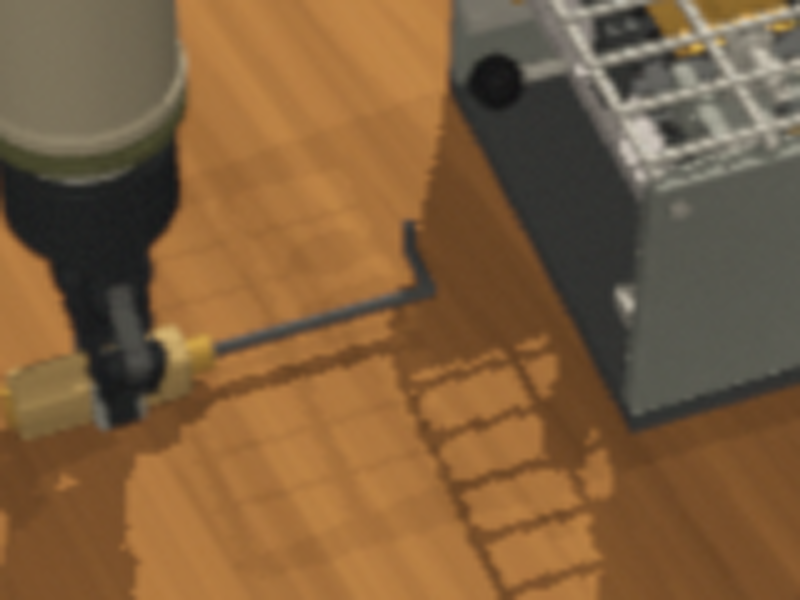

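```bash
python3 -m creep '[{"delta_pos":[0,0,0.0005],"turn":0},{"delta_pos":[0,0,0.001],"turn":0},{"delta_pos":[0,0,0.001],"turn":0},{"delta_pos":[0,0,0.001],"turn":0},{"delta_pos":[0,0,0.001],"turn":0}]'
python3 -m creep '[{"delta_pos":[0,0,0],"turn":0},{"delta_pos":[0,0,0],"turn":0},{"delta_pos":[0,0,0],"turn":0},{"delta_pos":[0,0,0],"turn":0},{"delta_pos":[0,0,0],"turn":0}]' 0.045
python3 -m creep '[{"delta_pos":[0,0,-0.005],"turn":0},{"delta_pos":[0,0,-0.02],"turn":0},{"delta_pos":[0,0,-0.045],"turn":0},{"delta_pos":[0,0,-0.08],"turn":0},{"delta_pos":[0,0,-0.12],"turn":0}]'
python3 -m creep '[{"delta_pos":[0.02,-0.02,-0.03],"turn":0},{"delta_pos":[0.04,-0.06,-0.06],"turn":0},{"delta_pos":[0.04,-0.1,-0.08],"turn":0},{"delta_pos":[0.04,-0.14,-0.08],"turn":0},{"delta_pos":[0.04,-0.18,-0.08],"turn":0}]'
python3 - <<'E'
from h import *
for n in("side","top"):cv2.imwrite(f"pics/{n}27.png",manip.capture(n)[:,:,::-1])
s=manip.sense();t=s['tcp_pos'];print(s['time'],t,w2h(t),s['contact_force'],s['ft_torque'])
E
```

```text
time: 30.2
tcp_pos: [425.4, 16.2, -36.4]
tool_rot: [0.238, 3.132, -0.0]
contact_force: [-1.2, -0.1, 5.8]
width: 22.6
time: 30.7
tcp_pos: [425.1, 16.2, -36.9]
tool_rot: [-0.238, -3.132, -0.0]
contact_force: [-0.4, 0.4, -1.0]
width: 45.3
time: 31.2
tcp_pos: [423.9, 16.3, 83.8]
tool_rot: [-0.238, -3.13, -0.0]
contact_force: [1.1, -0.3, 0.5]
width: 44.9
time: 31.7
tcp_pos: [358.6, -157.5, 165.1]
tool_rot: [0.237, 3.129, -0.003]
contact_force: [1.1, -1.2, -0.2]
width: 45.3
31.8 [ 357.49773549 -159.69367597  164.05919185] [-338.92335698 -203.81072539] [0.19761682 0.05717958 0.19456242] [-0.01332143  0.06929928  0.02715649]
```

View pics/side27.png

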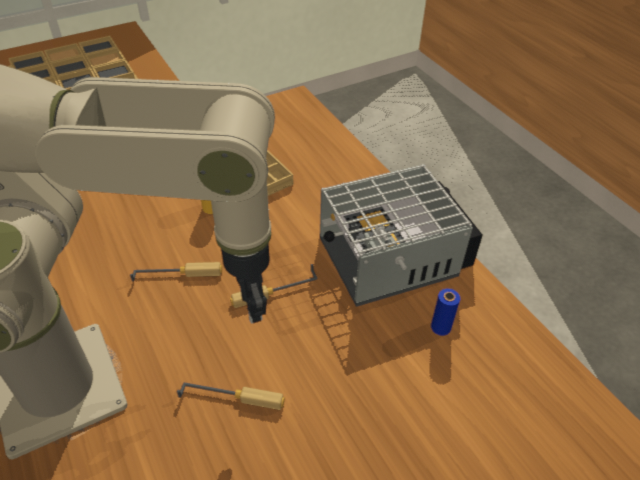

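View pics/top27.png

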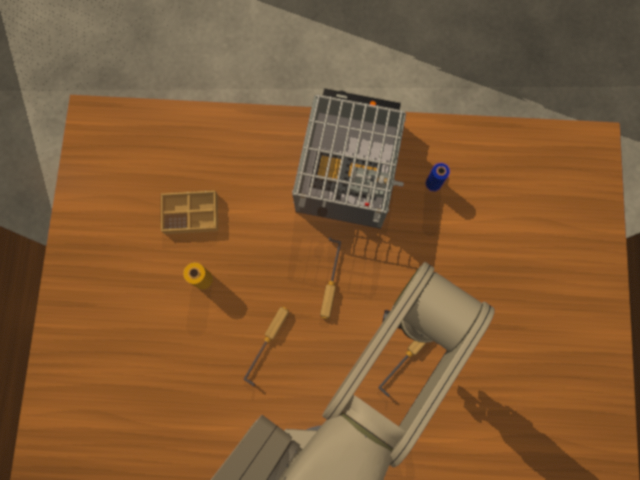

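```bash
python3 -m creep '[{"delta_pos":[-0.03,-0.025,-0.01],"turn":0},{"delta_pos":[-0.06,-0.05,-0.02],"turn":0},{"delta_pos":[-0.09,-0.075,-0.027],"turn":0},{"delta_pos":[-0.115,-0.098,-0.027],"turn":0},{"delta_pos":[-0.121,-0.103,-0.027],"turn":0}]'
python3 -m creep '[{"delta_pos":[0,0,0],"turn":0},{"delta_pos":[0,0,0],"turn":0},{"delta_pos":[0,0,0],"turn":0},{"delta_pos":[0,0,0],"turn":0},{"delta_pos":[0,0,0],"turn":0}]'
python3 - <<'E'
from h import *
i=manip.camera_info("wrist");w=manip.capture("wrist")[:,:,::-1];cv2.imwrite("pics/wrist28.png",w);top=manip.capture("top")[:,:,::-1];cv2.imwrite("pics/top28.png",top)
cv2.imwrite("pics/side28.png",manip.capture("side")[:,:,::-1])
np.save("pics/wrist28.npy",i['extrinsics'])
def cen(im,box):
    im=im.astype(int);m=(im[...,2]>110)&(im[...,1]<60)&(im[...,0]<60);k=np.zeros_like(m);x0,y0,x1,y1=box;k[y0:y1,x0:x1]=1;y,x=np.nonzero(m&k);return x.mean(),y.mean(),len(x)
a=cen(w,(400,250,640,480));b=cen(top,(330,190,390,215));print(a,b)
P,r=tri(ray("wrist",a[0],a[1],i),ray("top",b[0],b[1]));print(P,r,w2h(P))
for z in(98,105,112):print(z,proj("wrist",[*onz("top",b[0],b[1],z)[:2],z],i))
crop("pics/side28.png","pics/side28c.png",225,180,425,330,4)
E
```

```text
time: 32.3
tcp_pos: [463.9, -277.2, 189.9]
tool_rot: [-0.239, -3.132, 0.0]
contact_force: [-0.6, -0.0, 0.5]
width: 45.2
time: 32.8
tcp_pos: [462.2, -275.3, 190.6]
tool_rot: [0.237, 3.132, -0.0]
contact_force: [-0.4, -0.3, -0.5]
width: 45.3
(np.float64(566.1644736842105), np.float64(390.4736842105263), 152) (np.float64(366.8), np.float64(204.4), 5)
[653.34547993 -65.74695041  99.0436443 ] [np.float64(0.79432600951126), np.float64(0.7943260095111689)] [-60.69012894 -66.19478899]
98 [566.36403511 388.59685583]
105 [572.23362338 392.16516308]
112 [578.37576629 395.89916487]
```

View pics/wrist28.png

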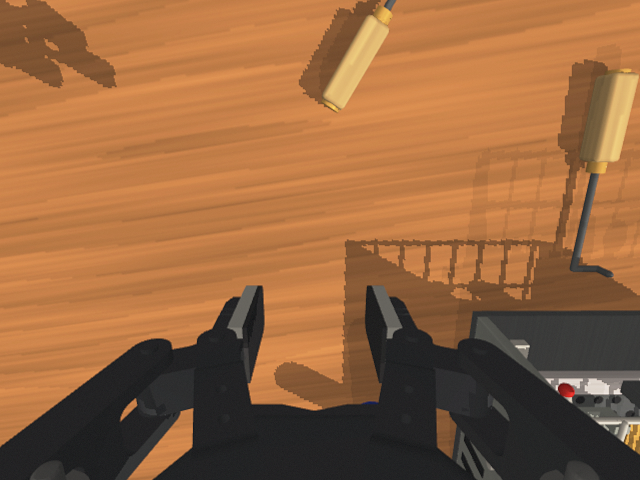

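View pics/side28c.png

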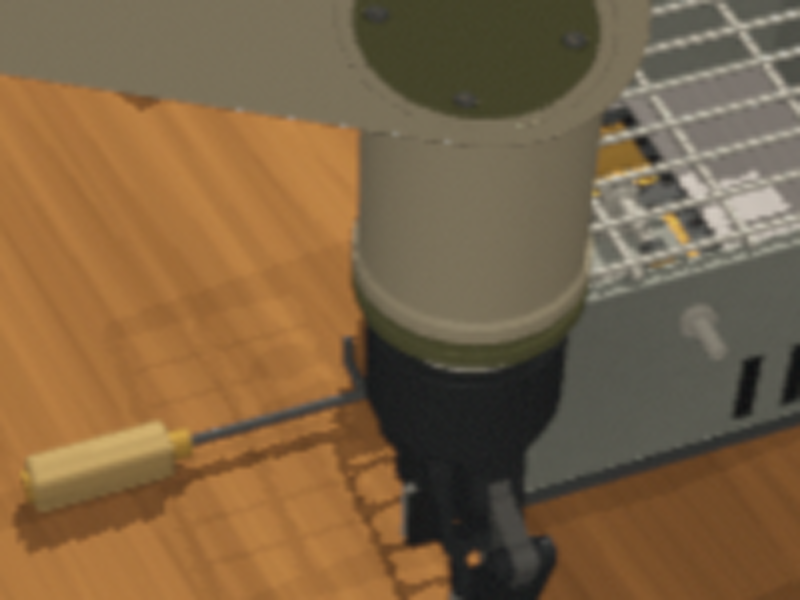

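```bash
python3 - <<'E'
from h import *
im=cv2.imread("pics/side27.png").astype(int)[222:250,315:345];m=im.max(2)<45;y,x=np.nonzero(m);print("ball",w2h(onz("side",315+x.mean(),222+y.mean(),76)),len(x))
print(manip.sense()['contact_force'],manip.sense()['qvel'].round(3))
print(manip.finish_job())
E
```

```text
ball [-97.77748354  38.03816538] 99
[-0.42724088  0.36367086  0.41188777] [-0.003  0.005 -0.004  0.     0.001 -0.   ]
the job is handed in; nothing more can be done
None
```

The job is done and handed in at about 33 s. I used the farthest of the three hooks, whose handle lay about 543 mm from the base. I lifted the red-knobbed handle, drew the bolt to its stop and lowered the handle into the parking notch. I then drew the chase out by its ball to the front stops and laid the hook flat in front of the heater.

**Last checks**
- **Bolt handle:** the knob, triangulated from the wrist and top views, is at heater x −61, y −66, z 99 mm. That means the handle is down and the bolt is parked (nominal −60, −65, 98).
- **Chase:** the ball read x −95.8 mm at the end of the pull, when the force had about doubled to 11 N. The final colour mask gave −97.8 mm. The two readings differ by 2 mm, and both are past the −88.5 mm needed.
- **Hook:** it lies flat with its handle centre about 303 mm before the heater's origin, and it is not being touched.
- **Foil rolls and type box:** they look unmoved in the top view after the hook was laid down; I did not measure them.
- **Forces:** the highest reading I saw at the wrist was about 12 N.

**What disagreed:** the fingertips turned out to be about 38 mm behind the stated TCP. The first grasp therefore closed on air above the hook's handle, and I corrected it by lowering the arm while watching the camera pictures.

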